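# Load a frame finisher's tool insert in two layers

### The arm

A 7-joint arm with a two-finger parallel gripper is mounted at the origin on a cart in front of the work surface, level with it; the furniture and walls round the work are solid. World frame = base frame: x ahead of the robot, y to its left, z up, the work surface at z = 0. Lengths are in mm, angles in rad, forces in N, time in s.
With the tool pointing down it reaches from about 350 to 900 mm from the base axis. Payload 8.1 kg.
Tool frame: the origin (TCP) lies between the finger pads; the fingertips stand 19 mm ahead of it and the grasp point (between the pads) is the TCP; x points along the fingers, y is the direction in which the jaws open and shut, and the axes are right-handed (so a half turn about x gives the same grasp; the last joint's range is limited). The gripper opens to 85 mm and grips with 20 to 120 N. Pads are 22 mm wide; open, the fingers measure 114 mm over their backs; the gripper's body (76 mm by 85 mm) begins 54 mm behind the grasp point. The pads swing forward as they close: fully open they stand 13 mm farther back than shut.
Start: joints at [-0.103, 0.434, 0.025, 1.573, -0.012, 1.134, -0.075], TCP at [625.014, -0.027, 213.323] pointing down, gripper open.
Joint ranges: [-2.62, 2.62], [-0.44, 2.09], [-1.27, 1.32], [0.08, 2.57], [-1.32, 4.46], [0.12, 2], [-2.74, 2.74]. Speed limits (rad/s): [2.22, 2.22, 3.01, 3.01, 3.14, 3.14, 3.14].

### API

Orientations are given as a 3x3 rotation matrix whose columns are the frame's x, y, z axes.
In Python, from bench import ctrl, get_image gives the robot as it stands.
- The arm moves only by the tool drive_tool, never from a script. Its arguments are lists of equal length, an entry for each row: "travel": the shift along the tool's x, y, z in mm, a list of three; "spin": the turn about the tool's x in degrees. In form: {"travel": [[dx, dy, dz], ...], "spin": [spin, ...]}. A call has 1 to 12 rows; each row is the pose to reach, as a shift and turn from the pose measured when the call began, along the tool's axes at that moment; what a row does not reach only later rows make up. A row lasts 1/8 s, in which the tool goes at most 62.5 mm and 10.7 degrees, less where a joint would pass 70% of its speed; a pose out of reach is approached as far as the arm can. A call with a gripper value outside its range is refused whole. "hand" is the finger opening in mm, from 0 to 85.4, set as the call begins (left out, the last holds). The fingers move at their own pace and stop on an object; the grip force is fixed at half the most. Time passes only in rows, so rows that repeat a pose let the fingers close. It gives the time, the measured TCP pose, the force and the opening at its end, in the units of the state.
- ctrl.observe(): the state, without advancing time (a new reading comes with each control period).
- get_image(name): name is "scene" or "side" or "wrist"; returns a dict with "img" (480x640x3 uint8, blue, green, red), "fx", "fy", "cx", "cy" (pixels), "extrinsics" (4x4, takes a point from camera to world coordinates); the wrist camera has in their place "hand_eye" (4x4, takes a point from camera to tool coordinates, whose origin is the TCP and whose axes are the tool frame's). Camera axes: x right, y down, z forward; pixel columns grow to the right and rows downward; lengths in mm; the calibration is good to about 2 mm. The wrist camera is an equidistant fisheye: a pixel r from the principal point sees the ray r / f radians off the axis. A picture is of the moment at which its call begins: read the wrist's pose just before it. There is no depth.
- ctrl.close_job(): hands the job in, once; it reports no verdict.
The state is a dict: "time": time; "joint_positions": joint angles; "qvel": joint speeds; "effort": joint torques, N m; "ee_pos": TCP position; "orientation": TCP orientation; "force": force on the tool from outside, world axes, zero at the start; "wrist_torque": the same for the moment, N m; "grip_width": finger opening in mm.
Only numpy, scipy, OpenCV 4.12 (cv2) and the standard library are available. Lean on these libraries where they do the work, as an engineer would, in place of code of your own. Each camera call takes 0.05 s, during which the arm holds its last target.

### The job

Load the two-layer wooden tool insert. First lay the red-handled screwdriver down in its empty groove beside the gouge that is already there, handle at the end with the two small cheeks and shaft under the block's seat; only then lay the sanding block flat on the raised seat across both shafts, inside its corner stops. The block now stands on edge in the slotted stand (the worktop beside it is clear for putting it down and taking it another way); leave the gouge in its groove and the green screwdriver and the tape measure where they are.

Things in the scene. Friction and masses are not known exactly. Their poses are not given: they have to be found in the camera images.
- kit: Wooden tool insert, fixed; base 140 x 310 x 10 mm. Origin under its centre on the worktop, x across, y lengthwise (+y roughly towards the robot), z up. Groove floor z = 10 mm. Groove at x = -32 mm is empty, for the screwdriver, handle to +y; the one at x = +32 holds the gouge, handle to -y. Grooves are 21 mm wide under the seat (|y| < 33), elsewhere open but for the handle cheeks.
- driver_place (a point): Where driver_handle should come to lie: (-32, 95, 21.5) mm in the insert's frame, on the empty groove's middle line; axes as the insert. The handle's end goes between two cheeks 35 mm apart, 13 mm high, at y = 118 to 138 mm, before an end wall 16 mm high at y = 150 mm. From y = 45 to 115 mm nothing stands beside the handle. 4 mm play each way.
- block_seat (a point): Middle of the seat's top plane, 36 mm above the worktop, over both grooves; axes as the insert. The block lies flat on bearers there, its length along x. Stops rise 9 mm: end stops, inner faces x = +-54 mm, and corner stops, inner faces y = +-36 mm, only where |x| > 47 mm, so fingers at the middle of the long sides are free. Play about 3.7 mm each way.
- red_driver: Red-handled screwdriver, 202 mm long, 70 g, lying loose on the worktop, whose right part (y < 0.016 m) is a slab 4 mm higher (z = 4 mm) than the left. Origin on its underside at mid-length; y along it towards the handle's end. Handle 26 x 23 mm, from y = 1 to 101 mm; shaft 6 mm thick, to y = -98 mm. It may roll about its length.
- driver_handle (a point): Point on the screwdriver's axis in the middle of its handle, 50 mm from the origin, 11.5 mm above the underside.
- driver_tip (a point): Point on the screwdriver's axis near the tip, 90 mm from the origin, on the shaft.
- sanding_block: Brown sanding block, 65 x 101 x 32 mm (x, y, z), 100 to 205 g. Origin in the middle of one broad face, z through the thickness. Starts on its long edge in the stand's slot: y along the slot, x vertical, 65 mm tall. Standing so on the worktop it tips onto its face when pushed sideways near the top. Either face may lie down, either way round.
- block_center (a point): Centre of the sanding block (16 mm from either broad face).
- stand: Dark wooden stand, fixed on the worktop slab (z = 4 mm), base 90 x 120 x 10 mm; slot 38 mm wide along its y between cheeks 32 mm high. The block stands in it on the base, its top 74 mm above the slab. Origin under its centre. Left of it the worktop is always clear for laying the block down: x 0.38 to 0.51, y -0.10 to 0.0 m (robot base frame), z = 4 mm.
- kit_gouge: Carving gouge with wooden handle, 206 mm long, loose, already lying in the insert's groove at x = +32 mm, handle towards the insert's -y end. Stays there.
- gouge_handle (a point): Middle of the gouge's handle, on its axis.
- green_driver: Green-handled screwdriver, 172 mm, lying along the left of the insert; not to be moved.
- tape_measure: Black and yellow pocket tape measure at the left; not to be moved.

How it is judged:
By the outcome, as a careful person would: the job done as asked, in the order asked, and still so for the second after the job is handed in, with the robot touching nothing.
It also fails if it takes over 72 s, if anything falls off the work surface, if the arm or the gripper's body presses on something with over 40 N, if the wrist force passes 120 N, or if a joint passes its speed limit or range.

## Working session

There is one attempt and no reset: what is moved stays moved. The work goes in short steps, Python scripts to look and compute and a tool call to move; the robot and the scene stay as the last step left them, time stands still between calls to the robot, and variables do not carry over. Pictures are saved under pics/ and viewed, and the job is handed in when it is done.

Besides the shell and the picture viewer there is one more tool, called after "Call:" as a command line: name --pt "numbers of a row" for each row, then --argument value for the rest. drive_tool: Moves the arm, as the interface text tells. Its arguments: {"type":"object","properties":{"travel":{"type":"array"},"spin":{"type":"array"},"hand":{"type":"number"}},"required":["travel","spin"]}

```bash
mkdir -p pics
cat > h.py <<'E'
import numpy as np, cv2
from bench import ctrl, get_image
def snap(n,f):
    s=ctrl.observe(); d=get_image(n); cv2.imwrite('pics/'+f+'.png',d['img'])
    d['pos']=np.array(s['ee_pos']); d['R']=np.array(s['orientation'])
    np.save('pics/'+f+'.npy',d,allow_pickle=True); return d
def load(f): return np.load('pics/'+f+'.npy',allow_pickle=True).item()
def ray(d,u,v):
    x=(u-d['cx'])/d['fx'];y=(v-d['cy'])/d['fy']
    if 'extrinsics' in d:
        T=np.array(d['extrinsics']);r=np.array([x,y,1.])
    else:
        th=np.hypot(x,y);r=np.array([np.sin(th)*x/th,np.sin(th)*y/th,np.cos(th)])
        W=np.eye(4);W[:3,:3]=d['R'];W[:3,3]=d['pos'];T=W@np.array(d['hand_eye'])
    r=T[:3,:3]@r; return T[:3,3],r/np.linalg.norm(r)
def atz(d,u,v,z):
    o,r=ray(d,u,v);return o+r*(z-o[2])/r[2]
def tri(*obs):
    A=0;b=0
    for d,u,v in obs:
        o,r=ray(d,u,v);P=np.eye(3)-np.outer(r,r);A=A+P;b=b+P@o
    p=np.linalg.solve(A,b)
    e=[np.linalg.norm((np.eye(3)-np.outer(ray(*q)[1],ray(*q)[1]))@(p-ray(*q)[0])) for q in obs]
    return p,e
def proj(d,p):
    p=np.append(np.array(p,float),1)
    if 'extrinsics' in d:
        c=np.linalg.inv(np.array(d['extrinsics']))@p;x,y=c[:2]/c[2]
    else:
        W=np.eye(4);W[:3,:3]=d['R'];W[:3,3]=d['pos']
        c=np.linalg.inv(W@np.array(d['hand_eye']))@p;r=np.hypot(c[0],c[1]);th=np.arctan2(r,c[2]);x,y=th*c[0]/r,th*c[1]/r
    return x*d['fx']+d['cx'],y*d['fy']+d['cy']
def crop(f,x0,y0,x1,y1,k,o):
    i=cv2.imread('pics/'+f+'.png')[y0:y1,x0:x1];cv2.imwrite('pics/'+o+'.png',cv2.resize(i,None,fx=k,fy=k,interpolation=cv2.INTER_CUBIC))
E
python3 - <<'E'
from h import *
np.set_printoptions(precision=3,suppress=True)
for n in ['scene','side','wrist']:
    d=snap(n,n+'0');print(n,d['fx'],d['cx'],d['cy'],d.get('extrinsics',d.get('hand_eye')))
s=ctrl.observe();print(s)
E
```

```text
scene 473.42821423368383 326.3990776572986 240.9205801052669 [[   0.963   -0.205    0.173  360.116]
 [  -0.267   -0.698    0.664 -768.259]
 [  -0.015   -0.686   -0.727 1008.44 ]
 [   0.       0.       0.       1.   ]]
side 458.8733654282088 321.588136164816 244.7243890468429 [[   1.      -0.016    0.006  553.363]
 [  -0.014   -0.619    0.785 -712.189]
 [  -0.009   -0.785   -0.619  657.829]
 [   0.       0.       0.       1.   ]]
wrist 371.64829954431775 318.9975005163847 241.12769162021115 [[   0.      -0.287    0.958 -159.297]
 [   1.       0.       0.      -0.92 ]
 [  -0.       0.958    0.287  -74.169]
 [   0.       0.       0.       1.   ]]
{'time': 0.15, 'joint_positions': array([-0.103,  0.435,  0.025,  1.574, -0.012,  1.134, -0.075]), 'qvel': array([ 0.001, -0.002, -0.   , -0.003,  0.   , -0.   , -0.001]), 'effort': array([  0.002, -67.089,   1.026, -31.645,   0.016,   0.009,  -0.   ]), 'ee_pos': array([624.607,  -0.063, 212.728]), 'orientation': array([[-0.001,  1.   , -0.   ],
       [-0.   , -0.   , -1.   ],
       [-1.   , -0.001,  0.   ]]), 'force': array([-0.608, -0.396, -0.452]), 'wrist_torque': array([-0.01 ,  0.014, -0.02 ]), 'grip_width': 85.61466399226623}
```

View pics/scene0.png

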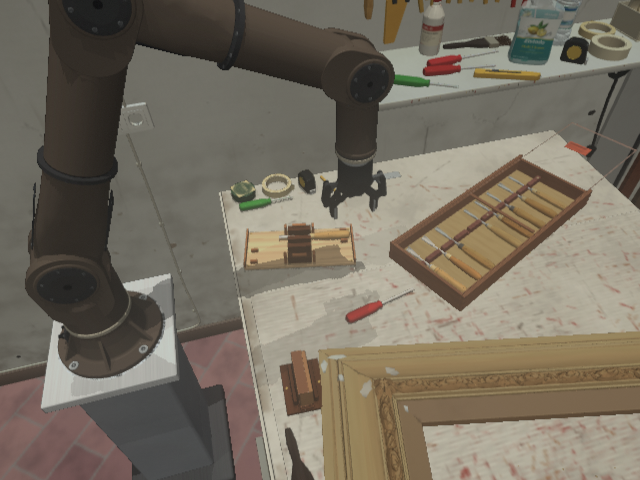

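View pics/side0.png

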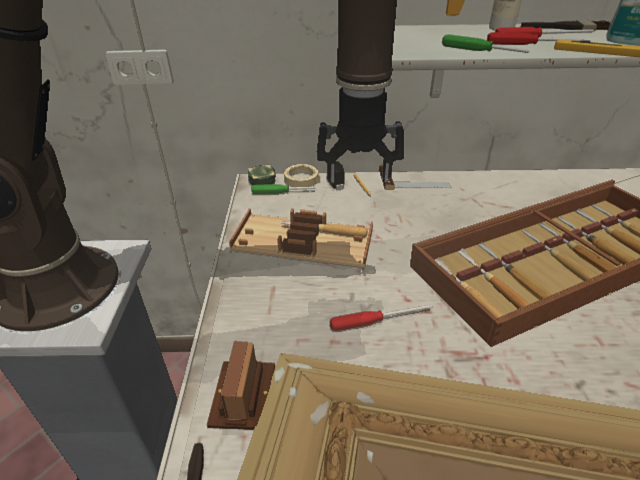

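View pics/wrist0.png

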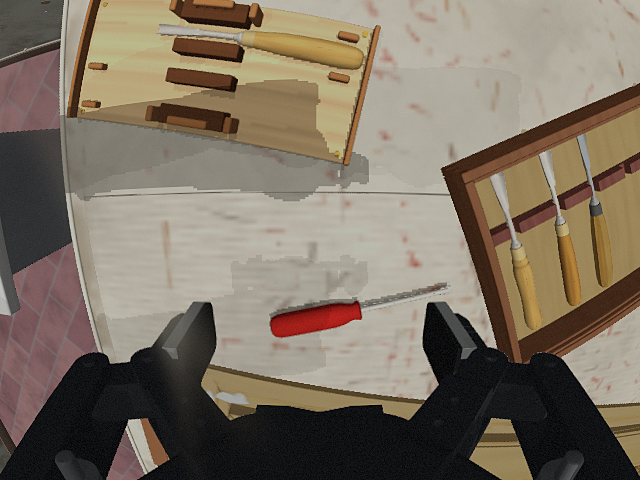

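Run:
```python
from h import *
crop('wrist0',60,0,400,200,2.35,'a1');crop('scene0',220,210,420,340,4,'a2');crop('side0',200,190,450,340,3.2,'a3');crop('wrist0',240,260,480,360,3.3,'a4')
```

```text
(no output)
```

View pics/a1.png

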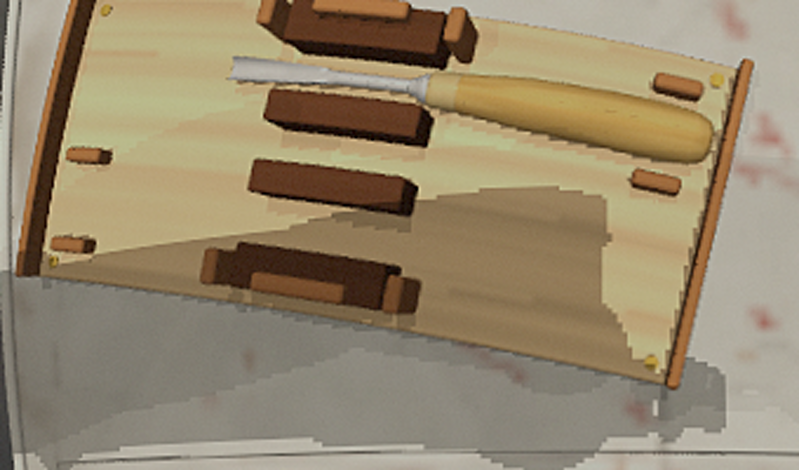

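View pics/a2.png

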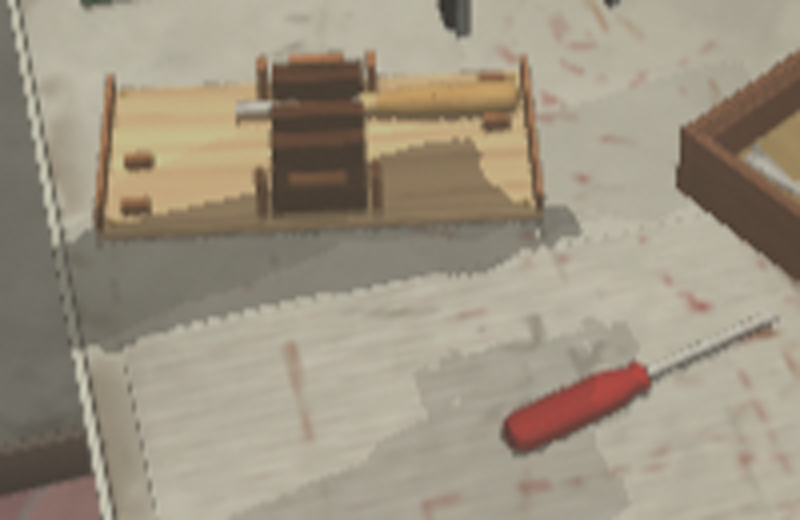

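View pics/a3.png

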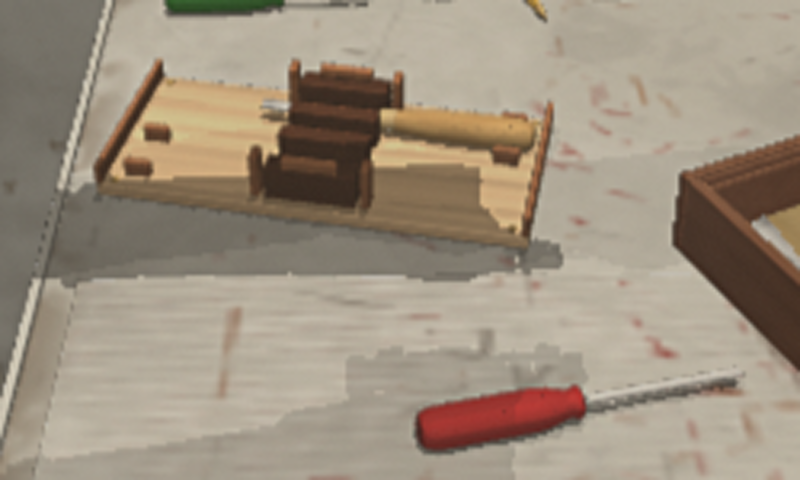

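View pics/a4.png

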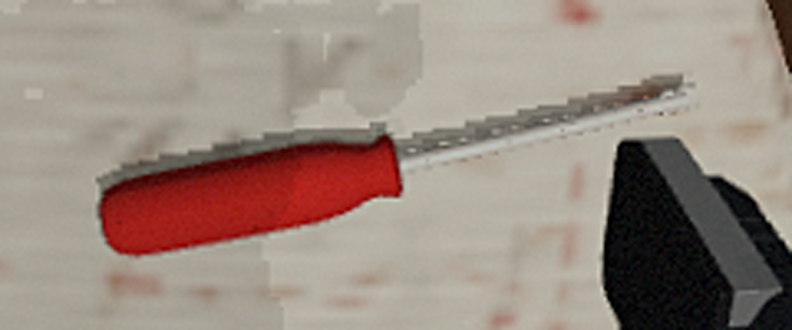

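Run:
```python
from h import *
from scipy.optimize import least_squares
np.set_printoptions(precision=1,suppress=True)
w,s,i=load('wrist0'),load('scene0'),load('side0')
W=lambda u,v:(w,60+u/2.35,v/2.35)
S=lambda u,v:(s,220+u/4,210+v/4)
I=lambda u,v:(i,200+u/3.2,190+v/3.2)
V=lambda u,v:(w,240+u/3.3,260+v/3.3)
for n,o in dict(end=[V(102,220),S(508,435),I(418,432)],jun=[V(398,165),S(648,372),I(583,402)],tip=[V(690,90),S(776,320),I(740,374)]).items():
    print(n,*tri(*o),tri(*o[1:]),tri(o[0],o[2])[0])
k=[((-70,155,0),W(20,275)),((-70,-155,0),W(672,387)),((-70,155,0),S(97,237)),((-70,-155,0),S(543,218)),((-70,155,0),I(100,193)),((-70,-155,0),I(527,246)),
((70,-155,16),W(748,60)),((70,-155,16),S(525,56)),((70,-155,16),I(550,101)),((70,155,16),S(110,73)),((70,155,16),I(158,60))]
def f(p):
    a=p[3];R=np.array([[np.cos(a),-np.sin(a),0],[np.sin(a),np.cos(a),0],[0,0,1]])
    return np.concatenate([np.subtract(proj(o[0],R@np.array(q)+p[:3]),o[1:]) for q,o in k])
r=least_squares(f,[500,120,0,1.5]);print(r.x[:3],r.x[3],r.fun.reshape(-1,2))
```

```text
end [ 572.4 -133.    12.7] [np.float64(2.4365164324148427), np.float64(2.451613902658365), np.float64(2.0276704436287787)] (array([ 574.3, -129. ,    7.1]), [np.float64(1.7187436441237667), np.float64(1.7187436441237265)]) [ 571.3 -133.9   11.1]
jun [ 671.5 -112.1   12.6] [np.float64(2.956155814476096), np.float64(3.5223642504608965), np.float64(1.6204779776073073)] (array([ 673.7, -110.1,   10.3]), [np.float64(2.2819806092012924), np.float64(2.2819806092013146)]) [ 670.2 -112.7   10.8]
tip [770.5 -89.4   7. ] [np.float64(1.6237662675518907), np.float64(1.9338061518486875), np.float64(0.9146939449323339)] (array([767.8, -97. ,  16.6]), [np.float64(0.5307142964222976), np.float64(0.530714296422285)]) [769.5 -88.9   7.4]
[513.4 144.3   6.4] 1.351818028746655 [[ 5.5  0.7]
 [-0.2  0.6]
 [-1.7 -0.3]
 [-1.5 -1.1]
 [-2.8 -3.1]
 [-1.2 -2.5]
 [ 1.3  0.9]
 [-1.2  0. ]
 [-0.3  0.1]
 [-2.4  0.7]
 [-1.6 -0.9]]
```

Call:
drive_tool --pt "10 0 15" --pt "20 -1 30" --pt "30 -2 45" --pt "40 -2 60" --pt "50 -3 76" --pt "60 -4 92" --pt "68 -4 108" --pt "73 -4 122" --pt "73 -4 122" --spin '[10,20,30,40,50,60,70,77.5,77.5]'

```text
time: 1.27
ee_pos: [619.9, -123.2, 139.1]
orientation: [[-0.003, 0.215, -0.977], [-0.001, -0.977, -0.215], [-1.0, 0.0, 0.003]]
force: [-1.2, -0.2, -0.1]
grip_width: 85.4
```

Run:
```python
from h import *
w=snap('wrist','w1');print(w['pos'],w['R'])
crop('w1',0,0,640,480,1.25,'w1b')
```

```text
[ 619.85352604 -123.19506584  139.09605484] [[-2.63944509e-03  2.15374500e-01 -9.76527961e-01]
 [-9.39706584e-04 -9.76531465e-01 -2.15372733e-01]
 [-9.99996075e-01  3.49185252e-04  2.77989001e-03]]
```

View pics/w1b.png

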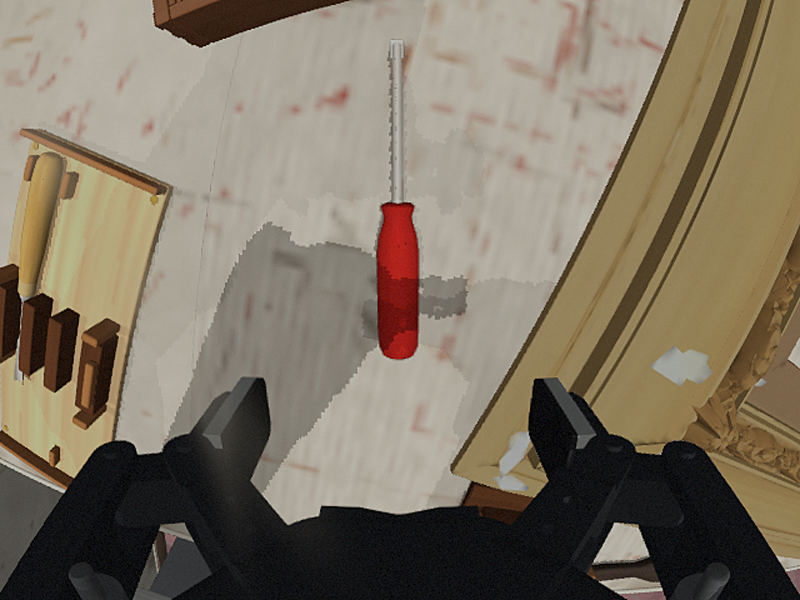

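Run:
```python
from h import *
np.set_printoptions(precision=1,suppress=True)
w,s,i,w0=load('w1'),load('scene0'),load('side0'),load('wrist0')
P=dict(end=[(w,318.4,288),(w0,270.9,326.7),(s,347,318.8),(i,330.6,325)],jun=[(w,318.4,162.4),(w0,360.6,310),(s,382,303),(i,382.2,315.6)],tip=[(w,317.6,32),(w0,449,287),(s,414,290),(i,431.3,306.9)])
for n,o in P.items(): print(n,*tri(*o),tri(*o[:2])[0],atz(*o[0],15.5),atz(*o[1],15.5))
for u,v in [(566,240),(520,330),(453,470),(610,150)]: print(atz(w,u/1.25,v/1.25,4),atz(w,u/1.25,v/1.25,30))
```

```text
end [ 571.1 -133.4   14.4] [np.float64(3.8503560894188418), np.float64(1.6904585007952422), np.float64(2.9573474883659348), np.float64(3.2803559216596248)] [ 569.  -132.2   15.7] [ 567.4 -133.1   15.5] [ 570.3 -131.3   15.5]
jun [ 670.5 -111.8   13.1] [np.float64(2.9232997077628444), np.float64(2.0425258366746277), np.float64(4.173834425532803), np.float64(2.2724493185583827)] [ 668.1 -110.8   14.4] [ 667.9 -110.9   15.5] [ 668.2 -110.1   15.5]
tip [770.3 -88.8   6.5] [np.float64(1.5192941432854972), np.float64(1.3357417078785907), np.float64(2.4845506895439153), np.float64(0.7855524508879114)] [768.4 -88.1   8.1] [766.6 -88.5  15.5] [765.3 -84.8  15.5]
[ 669.7 -225.4    4. ] [ 671.6 -214.9   30. ]
[ 601.7 -211.8    4. ] [ 609.6 -202.5   30. ]
[ 477.7 -197.1    4. ] [ 496.6 -189.1   30. ]
[ 737.2 -240.4    4. ] [ 733.1 -228.5   30. ]
```

Call:
drive_tool --pt "25 -1 1" --pt "50 -1 1" --pt "75 -1 1" --pt "95 -1 1" --pt "108 -1 1" --pt "112 -1 1" --pt "112 -1 1" --spin '[0,0,0,0,0,0,0]' --hand 55

```text
time: 2.2
ee_pos: [619.1, -121.2, 27.8]
orientation: [[-0.001, 0.219, -0.976], [-0.0, -0.976, -0.219], [-1.0, -0.0, 0.001]]
force: [0.0, -0.6, -0.1]
grip_width: 54.7
```

Call:
drive_tool --pt "0 0 0" --pt "0 0 0" --pt "0 0 0" --pt "0 0 0" --spin '[0,0,0,0]' --hand 15

```text
time: 2.7
ee_pos: [619.2, -121.2, 27.9]
orientation: [[-0.001, 0.219, -0.976], [-0.0, -0.976, -0.219], [-1.0, -0.0, 0.001]]
force: [0.5, 1.1, -0.4]
grip_width: 15.1
```

Run:
```python
from h import *
w=snap('wrist','w2');w=snap('side','s2')
crop('w2',120,60,520,360,2,'w2b');crop('s2',280,230,480,350,4,'s2b')
```

```text
(no output)
```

View pics/w2b.png

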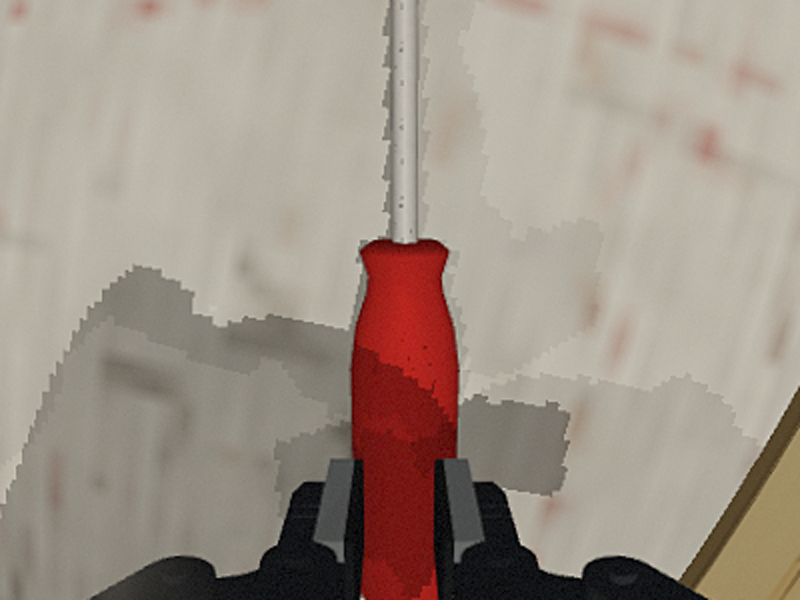

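View pics/s2b.png

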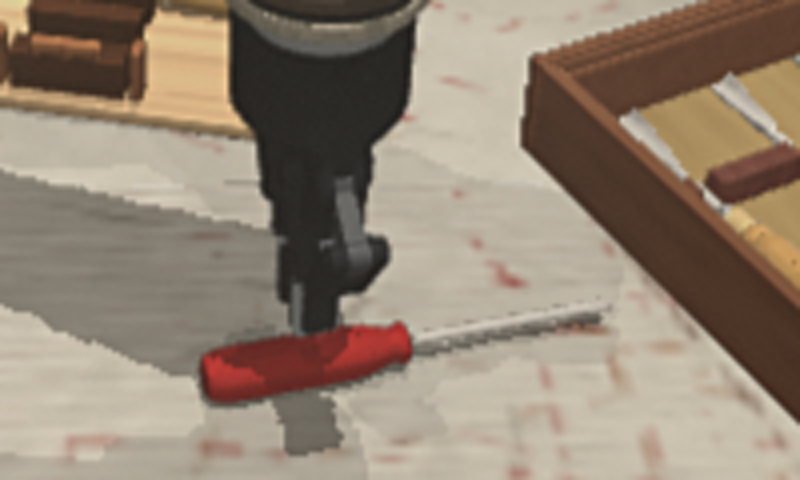

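Run:
```python
from h import *
s=load('s2');w=load('w2')
print(s['pos'])
for z in (5,9,18,28,38,48):
    p=s['pos'].copy();p[2]=z;a=proj(s,p);b=proj(w,p)
    print(z,[(a[0]-280)*4,(a[1]-230)*4],[(b[0]-120)*2,(b[1]-60)*2])
q=ctrl.observe();print(q['grip_width'],q['force'],q['joint_positions'])
w=snap('scene','c2');crop('c2',300,230,450,340,5,'c2b')
```

```text
[ 619.17145036 -121.15406023   27.86224434]
5 [np.float64(299.3485207038252), np.float64(366.2368974250778)] [np.float64(402.70931580387787), np.float64(426.9145887911443)]
9 [np.float64(299.65522331990337), np.float64(360.46235264776055)] [np.float64(402.80395893344667), np.float64(432.6384596322516)]
18 [np.float64(300.35176008420376), np.float64(347.3480767216804)] [np.float64(403.030229441929), np.float64(446.358483910847)]
28 [np.float64(301.1363485100876), np.float64(332.575979062497)] [np.float64(403.30560352738416), np.float64(463.12427785484)]
38 [np.float64(301.93239417435325), np.float64(317.58816646451146)] [np.float64(403.6097334762843), np.float64(481.7293945112266)]
48 [np.float64(302.7401498856127), np.float64(302.37987909009576)] [np.float64(403.9469041981223), np.float64(502.4664242991372)]
15.36426375903954 [-0.73943281  0.37431293 -0.38922086] [-0.09384065  0.65366421  0.30461795  1.7551982  -0.26336269  0.77439287
 -1.00818015]
```

View pics/c2b.png

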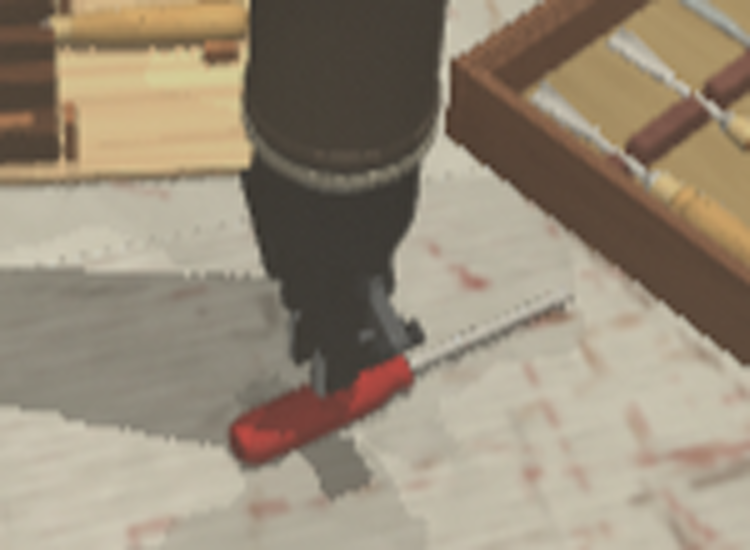

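Call:
drive_tool --pt "0 0 0" --pt "0 0 0" --pt "0 0 0" --pt "3 0 0" --pt "6 0 0" --pt "8 0 0" --pt "8 0 0" --spin '[0,0,0,0,0,0,0]' --hand 50

```text
time: 3.72
ee_pos: [618.9, -121.1, 19.5]
orientation: [[-0.002, 0.219, -0.976], [-0.0, -0.976, -0.219], [-1.0, -0.0, 0.002]]
force: [-0.1, -0.1, 0.0]
grip_width: 49.9
```

Run:
```python
from h import *
w=snap('wrist','w3');w=snap('side','s3')
crop('w3',120,60,520,360,2,'w3b');crop('s3',280,230,480,350,4,'s3b')
```

```text
(no output)
```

View pics/w3b.png

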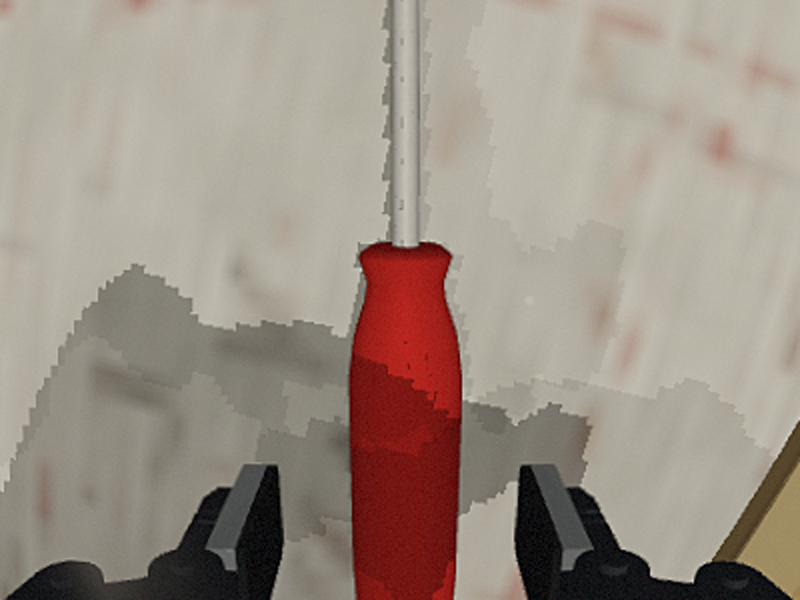

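View pics/s3b.png

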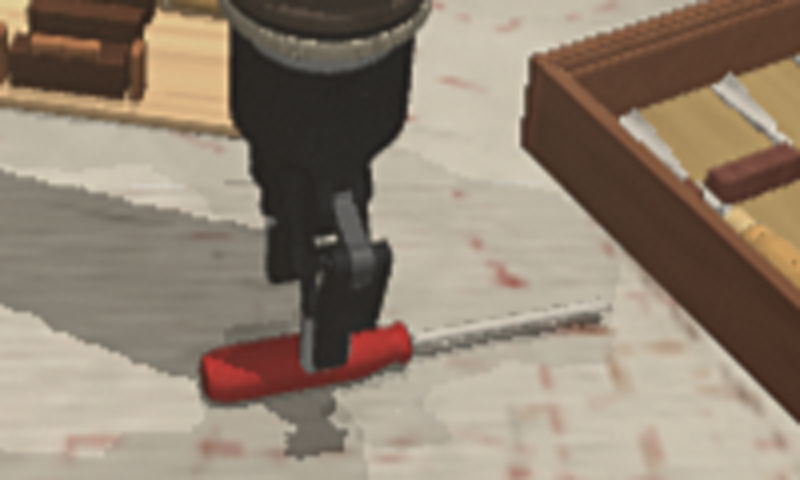

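Run:
```python
from h import *
s=load('s3');w=load('w3')
for dz in (-11,0,11):
  for z in (0,5,10,15,20,30):
    p=s['pos']+s['R'][:,1]*27+s['R'][:,2]*dz;p[2]=z;a=proj(s,p);b=proj(w,p)
    print(dz,z,np.round([(a[0]-280)*4,(a[1]-230)*4]),np.round([(b[0]-120)*2,(b[1]-60)*2]))
```

```text
-11 0 [338. 412.] [509. 391.]
-11 5 [339. 404.] [511. 398.]
-11 10 [339. 397.] [514. 404.]
-11 15 [340. 390.] [518. 412.]
-11 20 [340. 383.] [521. 419.]
-11 30 [341. 368.] [528. 436.]
0 0 [315. 416.] [507. 431.]
0 5 [316. 409.] [509. 438.]
0 10 [316. 402.] [512. 446.]
0 15 [317. 394.] [515. 454.]
0 20 [317. 387.] [518. 463.]
0 30 [318. 372.] [525. 481.]
11 0 [293. 420.] [504. 469.]
11 5 [293. 413.] [507. 477.]
11 10 [293. 406.] [510. 486.]
11 15 [294. 399.] [512. 494.]
11 20 [294. 391.] [515. 504.]
11 30 [295. 377.] [521. 524.]
```

Call:
drive_tool --pt "4 0 0" --pt "8 0 0" --pt "10 0 0" --pt "10 0 0" --spin '[0,0,0,0]'

```text
time: 4.32
ee_pos: [618.9, -121.1, 9.5]
orientation: [[-0.002, 0.219, -0.976], [-0.0, -0.976, -0.219], [-1.0, -0.0, 0.002]]
force: [0.0, 0.4, 0.1]
grip_width: 49.9
```

Run:
```python
from h import *
w=snap('side','s4')
crop('s4',280,230,480,350,4,'s4b')
```

```text
(no output)
```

View pics/s4b.png

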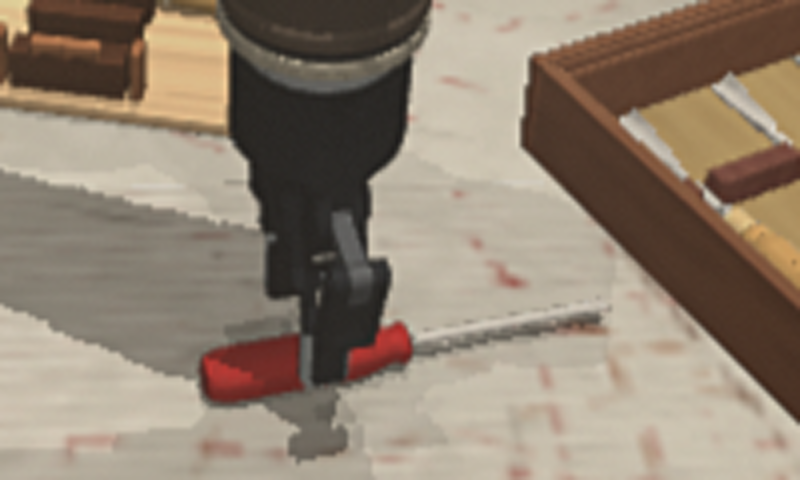

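Call:
drive_tool --pt "4 0 0" --pt "8 0 0" --pt "9 0 0" --pt "9 0 0" --spin '[0,0,0,0]'

```text
time: 4.88
ee_pos: [619.0, -121.2, 0.5]
orientation: [[-0.002, 0.219, -0.976], [-0.0, -0.976, -0.219], [-1.0, -0.0, 0.002]]
force: [-0.2, 0.9, -0.3]
grip_width: 50.5
```

Call:
drive_tool --pt "0 0 0" --pt "0 0 0" --pt "0 0 0" --pt "0 0 0" --spin '[0,0,0,0]' --hand 12

```text
time: 5.38
ee_pos: [619.2, -121.5, 1.0]
orientation: [[-0.001, 0.219, -0.976], [-0.0, -0.976, -0.219], [-1.0, 0.0, 0.001]]
force: [-0.7, 0.6, 5.9]
grip_width: 21.9
```

Run:
```python
from h import *
w=snap('side','s5')
crop('s5',280,230,480,350,4,'s5b')
w=snap('wrist','w5')
crop('w5',120,60,520,360,2,'w5b')
```

```text
(no output)
```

View pics/s5b.png

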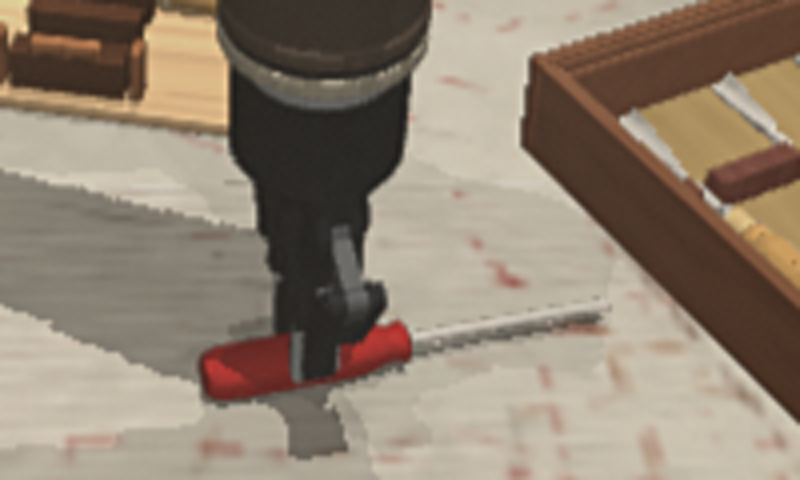

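View pics/w5b.png

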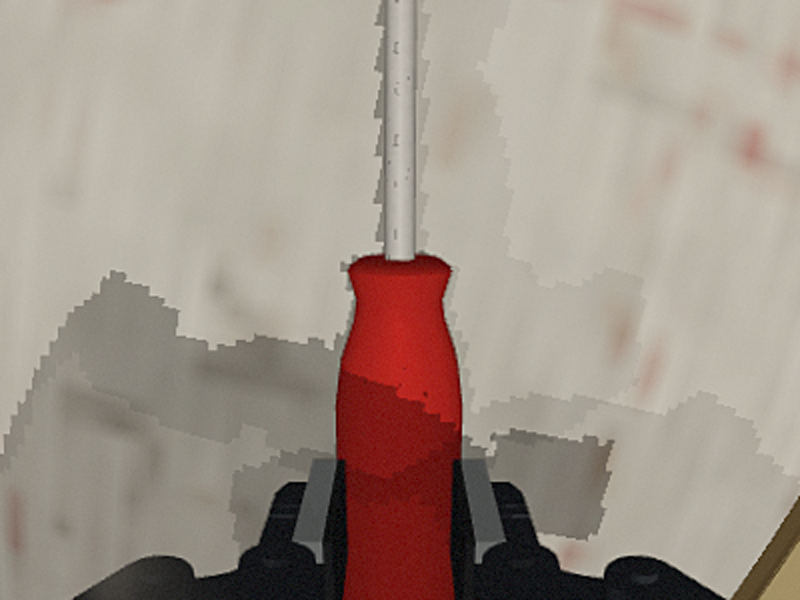

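Call:
drive_tool --pt "0 0 0" --pt "0 0 0" --pt "2 0 0" --pt "4 0 0" --pt "6 0 0" --pt "6 0 0" --spin '[0,0,0,0,0,0]' --hand 40

```text
time: 6.22
ee_pos: [619.0, -121.4, -5.3]
orientation: [[-0.002, 0.219, -0.976], [-0.0, -0.976, -0.219], [-1.0, -0.0, 0.002]]
force: [-0.4, -0.6, 0.4]
grip_width: 39.9
```

Call:
drive_tool --pt "0 0 0" --pt "0 0 0" --pt "0 0 0" --pt "0 0 0" --spin '[0,0,0,0]' --hand 12

```text
time: 6.72
ee_pos: [619.1, -121.5, -5.0]
orientation: [[-0.002, 0.219, -0.976], [-0.0, -0.976, -0.219], [-1.0, -0.0, 0.002]]
force: [-1.4, -0.2, 6.3]
grip_width: 23.6
```

Run:
```python
from h import *
w=snap('side','s6')
crop('s6',280,230,480,350,4,'s6b')
```

```text
(no output)
```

View pics/s6b.png

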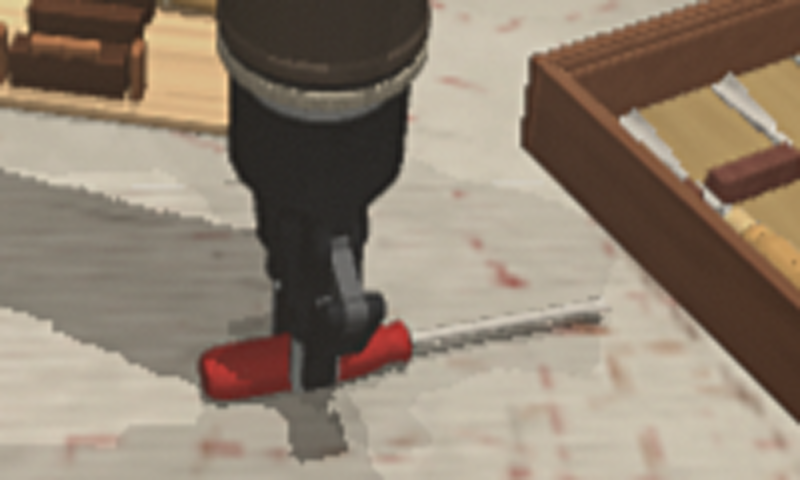

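Call:
drive_tool --pt "0 0 0" --pt "2 0 0" --pt "4 0 0" --pt "4 0 0" --spin '[0,0,0,0]' --hand 36

```text
time: 7.28
ee_pos: [618.9, -121.4, -9.4]
orientation: [[-0.002, 0.219, -0.976], [-0.0, -0.976, -0.219], [-1.0, -0.0, 0.002]]
force: [0.5, 0.0, 0.1]
grip_width: 36.0
```

Call:
drive_tool --pt "0 0 0" --pt "0 0 0" --pt "0 0 0" --pt "0 0 0" --spin '[0,0,0,0]' --hand 12

```text
time: 7.78
ee_pos: [619.0, -121.5, -9.1]
orientation: [[-0.002, 0.219, -0.976], [-0.0, -0.976, -0.219], [-1.0, -0.0, 0.002]]
force: [-1.3, -0.7, 5.1]
grip_width: 23.8
```

Call:
drive_tool --pt "-5 0 0" --pt "-15 0 0" --pt "-30 0 0" --pt "-50 0 0" --pt "-70 0 0" --pt "-80 0 0" --pt "-80 0 0" --spin '[0,0,0,0,0,0,0]'

```text
time: 8.65
ee_pos: [619.8, -121.6, 72.1]
orientation: [[0.0, 0.219, -0.976], [-0.0, -0.976, -0.219], [-1.0, 0.0, -0.0]]
force: [-0.4, -0.1, -1.1]
grip_width: 24.1
```

Run:
```python
from h import *
w=snap('side','s7')
crop('s7',280,180,480,330,4,'s7b')
w=snap('wrist','w7')
crop('w7',0,0,640,480,1.25,'w7b')
```

```text
(no output)
```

View pics/s7b.png

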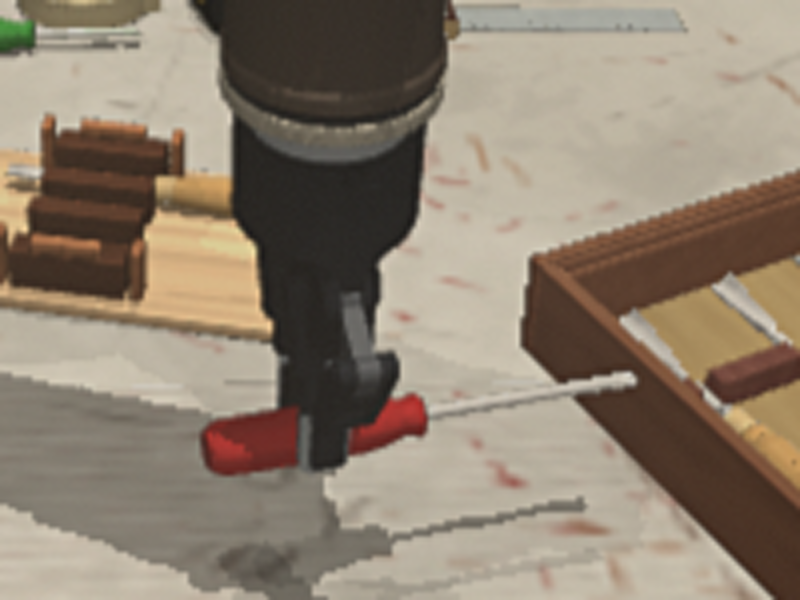

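View pics/w7b.png

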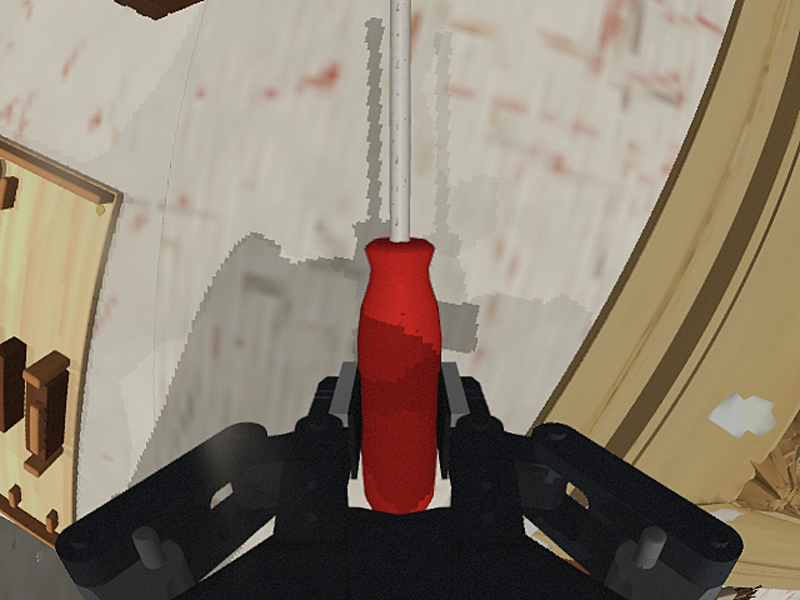

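Run:
```python
from h import *
w=snap('scene','c7')
crop('c7',320,200,440,320,5,'c7b')
s=load('s7');w=load('w7');print(w['pos'])
print(tri((s,386.3,283.3),(w,320,192)),tri((s,330.8,293.8),(w,319,409)))
for z in (60,70,80,85,90,95,100):print(z,atz(s,438.5,274.8,z),proj(w,atz(s,438.5,274.8,z)))
```

```text
[ 619.18859533 -121.43915872   71.24850587]
(array([ 670.6963062 , -110.28434987,   93.56492361]), [np.float64(2.5693262967295176), np.float64(2.5693262967298187)]) (array([ 570.7852784 , -133.12565592,   94.05118083]), [np.float64(3.1098761912276904), np.float64(3.1098761912275936)])
60 [783.99675958 -54.18066962  60.        ] (np.float64(260.1496107420752), np.float64(-67.20659976666954))
70 [780.13890298 -65.18729922  70.        ] (np.float64(278.25867927127683), np.float64(-68.15164694307455))
80 [776.28104638 -76.19392882  80.        ] (np.float64(298.9849357905875), np.float64(-68.70715999554452))
85 [774.35211809 -81.69724361  85.        ] (np.float64(310.4742190941595), np.float64(-68.77398846239547))
90 [772.42318979 -87.20055841  90.        ] (np.float64(322.7996417456967), np.float64(-68.65471690304216))
95 [770.49426149 -92.70387321  95.        ] (np.float64(336.0295854010058), np.float64(-68.30667733242657))
100 [768.56533319 -98.20718801 100.        ] (np.float64(350.2347880056425), np.float64(-67.67898448854945))
```

View pics/c7b.png

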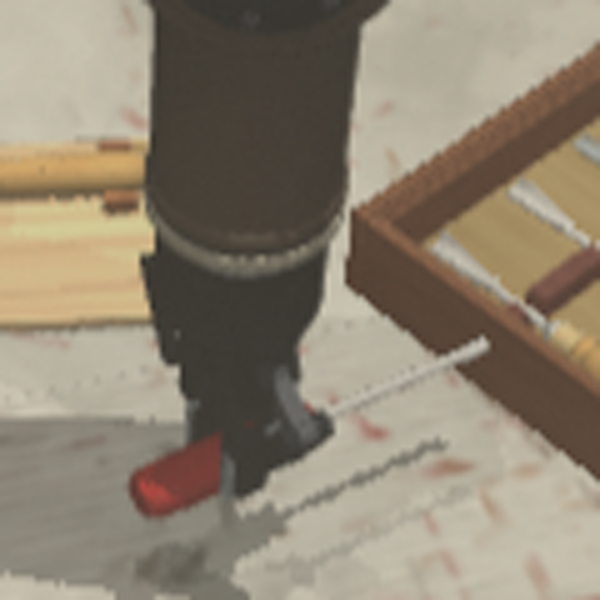

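Call:
drive_tool --pt "-30 -5 3" --pt "-60 -25 8" --pt "-85 -60 16" --pt "-100 -100 25" --pt "-100 -140 35" --pt "-100 -180 45" --pt "-100 -220 55" --pt "-100 -250 60" --pt "-100 -271 61" --pt "-100 -271 61" --spin '[0,2,6,10,14,18,22,25,25,25]'

```text
time: 10.05
ee_pos: [499.1, 131.4, 170.0]
orientation: [[-0.004, -0.211, -0.978], [-0.0, -0.978, 0.211], [-1.0, 0.001, 0.004]]
force: [0.5, -0.6, -0.8]
grip_width: 23.6
```

Run:
```python
from h import *
w=snap('wrist','w8')
print(w['pos'],w['R'][:,1])
crop('w8',0,0,640,480,1.25,'w8b')
```

```text
[499.10946963 131.41469734 169.99456863] [-0.21051681 -0.97758972  0.00100555]
```

View pics/w8b.png

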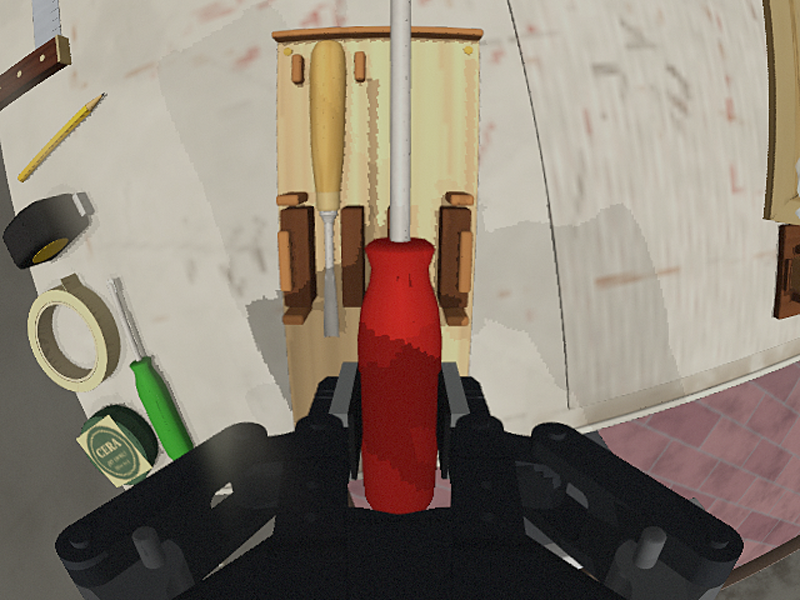

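Run:
```python
from h import *
crop('w8',210,15,400,275,3,'w8c')
i=cv2.imread('pics/w8c.png');cv2.imwrite('pics/w8d.png',i[0:300]);cv2.imwrite('pics/w8e.png',i[380:780])
```

```text
(no output)
```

View pics/w8d.png

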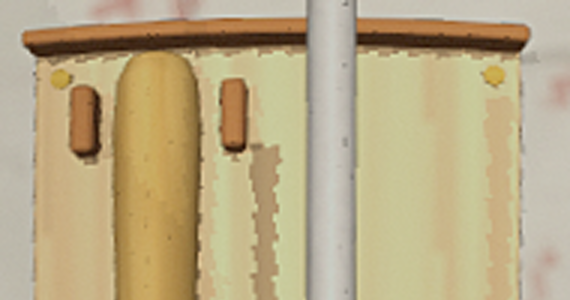

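View pics/w8e.png

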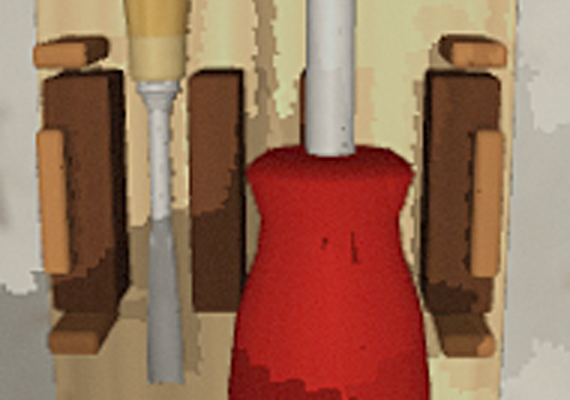

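```bash
cat > kit.py <<'E'
from h import *
from scipy.optimize import least_squares
np.set_printoptions(precision=2,suppress=True)
w=load('w8')
C=lambda u,v:(w,210+u/3,15+v/3)
D=lambda u,v:C(u,v+380)
k=[((70,-155,16),C(24,34)),((-70,-155,16),C(530,30)),((54,0,45),D(66,201)),((-54,0,45),D(473,203)),((54,36,45),D(72,332)),((-54,36,45),D(471,333))]
s,i=load('scene0'),load('side0')
S=lambda u,v:(s,220+u/4,210+v/4)
I=lambda u,v:(i,200+u/3.2,190+v/3.2)
k2=[((-70,155,0),S(97,237)),((-70,-155,0),S(543,218)),((-70,155,0),I(100,193)),((-70,-155,0),I(527,246)),((70,-155,16),S(525,56)),((70,-155,16),I(550,101)),((70,155,16),S(110,73)),((70,155,16),I(158,60))]
def fit(k,z=None):
    def f(p):
        a=p[2];R=np.array([[np.cos(a),-np.sin(a),0],[np.sin(a),np.cos(a),0],[0,0,1]])
        t=np.array([p[0],p[1],p[3] if z is None else z])
        return np.concatenate([np.subtract(proj(o[0],R@np.array(q)+t),o[1:]) for q,o in k])
    r=least_squares(f,[500,120,1.35]+([0] if z is None else []))
    return r.x,r.fun.reshape(-1,2)
if __name__=='__main__':
    print(*fit(k));print(*fit(k,0));print(*fit(k2,0));print(*fit(k+k2))
    # driver axis in this view
    a=tri
    o1=atz(*C(332,0),194);o2=atz(*D(332,150),194);print(o1,o2,np.degrees(np.arctan2(*(o1-o2)[1::-1])))
E
python3 kit.py
```

```text
[514.83 144.39   1.35   0.56] [[ 1.38 -0.2 ]
 [-1.27 -0.66]
 [-0.42  0.46]
 [ 0.73  0.14]
 [ 0.1  -0.12]
 [-0.47  0.37]]
[514.77 144.43   1.35] [[ 1.52  0.03]
 [-1.4  -0.42]
 [-0.29  0.38]
 [ 0.61  0.06]
 [ 0.22 -0.27]
 [-0.58  0.22]]
[517.54 147.1    1.35] [[-0.04  0.16]
 [-0.42 -0.68]
 [-0.45 -1.63]
 [ 0.45 -1.19]
 [-0.21  0.61]
 [ 1.14  1.52]
 [-0.92  1.4 ]
 [ 0.34  0.65]]
[515.25 144.42   1.35   1.52] [[ 1.09 -0.97]
 [-1.09 -1.36]
 [-0.86  0.16]
 [ 0.77 -0.08]
 [-0.35 -0.26]
 [-0.47  0.31]
 [-0.79  0.68]
 [-0.89 -0.15]
 [-1.71 -1.42]
 [-0.47 -0.88]
 [-0.66  1.03]
 [ 0.34  1.69]
 [-1.6   1.8 ]
 [-0.74  0.75]]
[612.86 107.28 194.  ] [548.52 121.09 194.  ] -12.116850512488446
```

Call:
drive_tool --pt "10 3 18" --pt "25 6 36" --pt "45 10 54" --pt "65 13 70" --pt "85 15 80" --pt "105 15.3 84" --pt "110 15.3 84" --pt "110 15.3 84" --spin '[0,0,0,0.5,0.5,0.5,0.5,0.5]'

```text
time: 11.1
ee_pos: [414.4, 131.9, 60.5]
orientation: [[-0.004, -0.222, -0.975], [-0.001, -0.975, 0.222], [-1.0, 0.002, 0.003]]
force: [0.6, 0.2, -1.1]
grip_width: 23.8
```

Run:
```python
from h import *
from kit import *
p,_=fit(k,0);print(p)
w=snap('wrist','w9')
print(w['pos'],w['R'][:,1])
crop('w9',0,0,640,480,1.25,'w9b')
a=p[2];o=np.array([p[0],p[1]]);x=np.array([np.cos(a),np.sin(a)]);y=np.array([-np.sin(a),np.cos(a)])
t=w['pos'][:2]-o;print('tcp in kit',t@x,t@y,'jaw vs x deg',np.degrees(np.arctan2(w['R'][1,1],w['R'][0,1])-a)+180)
snap('side','s9');crop('s9',190,160,440,310,3.2,'s9b')
```

```text
[514.77 144.43   1.35]
[414.45 131.93  60.54] [-0.22 -0.98  0.  ]
tcp in kit -33.86137540086508 95.26191764527996 jaw vs x deg -0.3670142796701725
```

View pics/w9b.png

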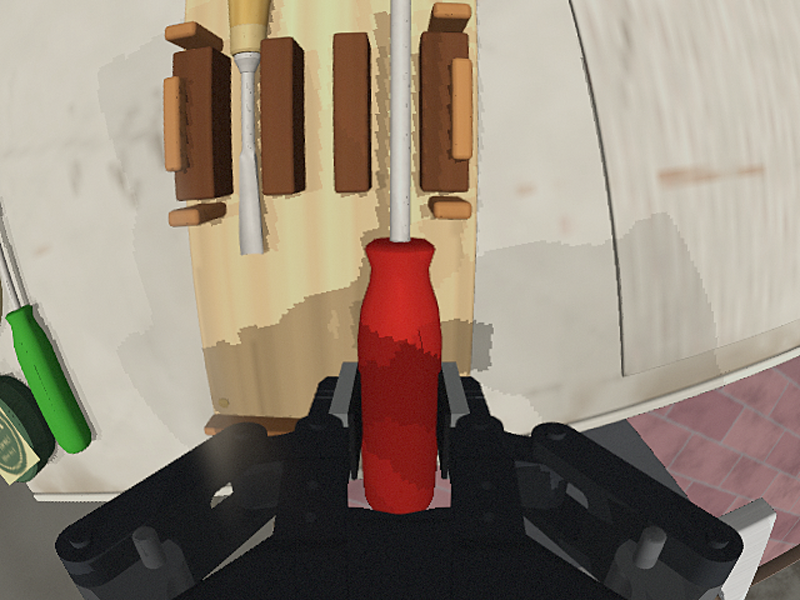

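View pics/s9b.png

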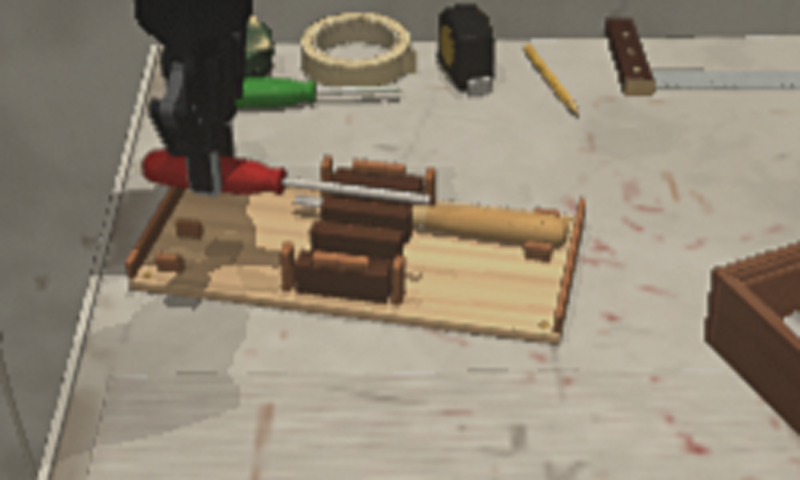

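Call:
drive_tool --pt "5 -2 0" --pt "15 -2 0" --pt "30 -2 0" --pt "45 -2 0" --pt "53 -2 0" --pt "58 -2 0" --pt "61 -2 0" --pt "62 -2 0" --spin '[-0.4,-0.4,-0.4,-0.4,-0.4,-0.4,-0.4,-0.4]'

```text
time: 12.2
ee_pos: [415.1, 134.4, -0.9]
orientation: [[-0.003, -0.215, -0.977], [-0.0, -0.977, 0.215], [-1.0, 0.001, 0.002]]
force: [-0.6, -0.2, -0.6]
grip_width: 24.2
```

Run:
```python
from h import *
w=snap('wrist','w10')
crop('w10',0,0,640,480,1.25,'w10b')
snap('side','s10');crop('s10',190,160,440,310,3.2,'s10b')
```

```text
(no output)
```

View pics/w10b.png

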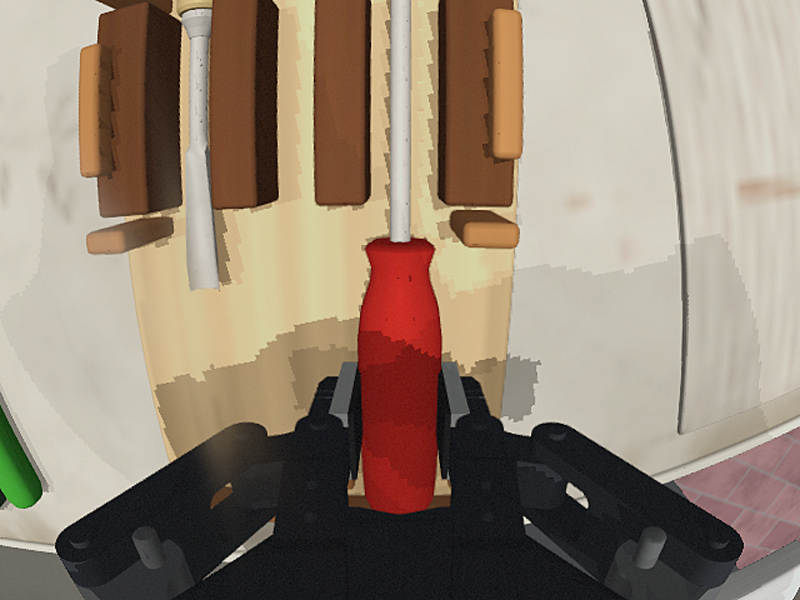

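View pics/s10b.png

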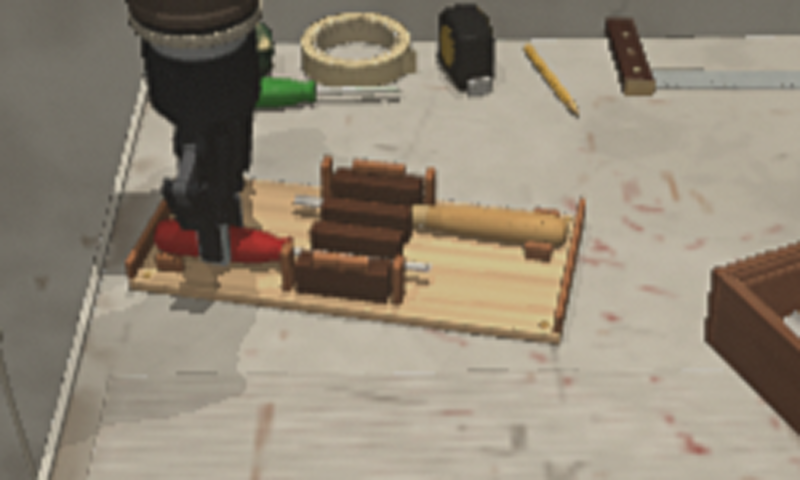

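Call:
drive_tool --pt "1 0 0" --pt "2 0 0" --pt "2.5 0 0" --spin '[0,0,0]'

```text
time: 12.68
ee_pos: [415.2, 134.5, -3.3]
orientation: [[-0.002, -0.215, -0.977], [-0.0, -0.977, 0.215], [-1.0, 0.001, 0.002]]
force: [-0.9, 0.8, 4.2]
grip_width: 24.0
```

Call:
drive_tool --pt "0 0 0" --pt "0 0 0" --pt "0 0 0" --pt "-10 0 0" --pt "-30 0 0" --pt "-60 0 0" --pt "-100 0 0" --pt "-130 0 0" --pt "-130 0 0" --spin '[0,0,0,0,0,0,0,0,0]' --hand 45

```text
time: 13.8
ee_pos: [416.9, 135.2, 129.1]
orientation: [[0.002, -0.215, -0.977], [0.002, -0.977, 0.215], [-1.0, -0.003, -0.001]]
force: [0.2, -0.2, -0.8]
grip_width: 45.1
```

Run:
```python
from h import *
w=snap('wrist','w11')
crop('w11',0,0,640,480,1.25,'w11b')
snap('side','s11');crop('s11',190,160,440,310,3.2,'s11b')
crop('s11',180,300,340,440,5,'s11c')
snap('scene','c11');crop('c11',260,320,420,440,5,'c11c')
```

```text
(no output)
```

View pics/w11b.png

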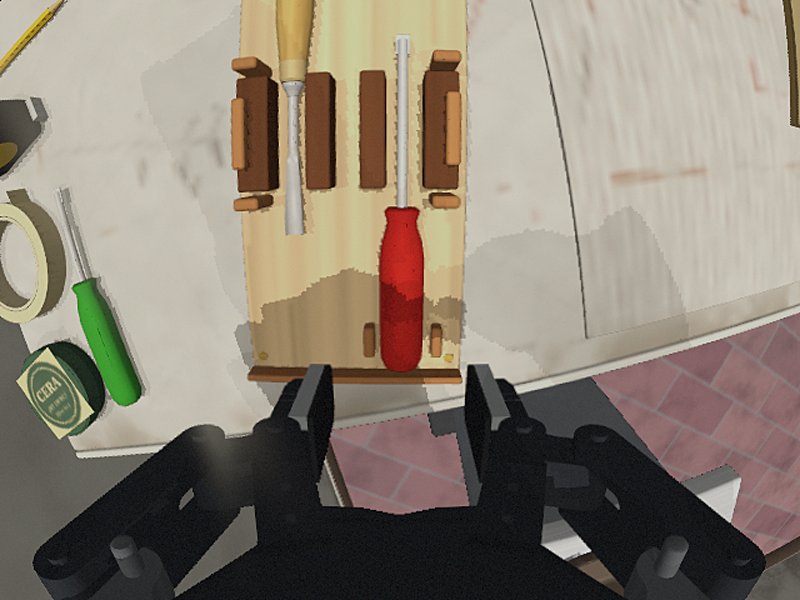

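View pics/s11b.png

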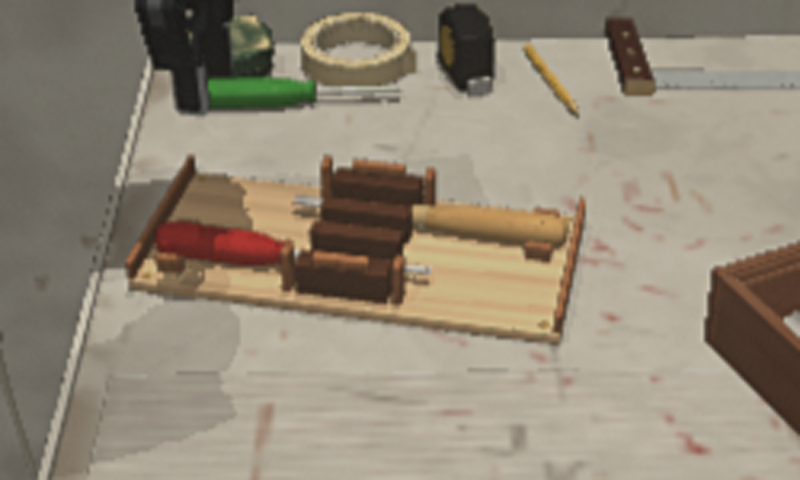

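View pics/s11c.png

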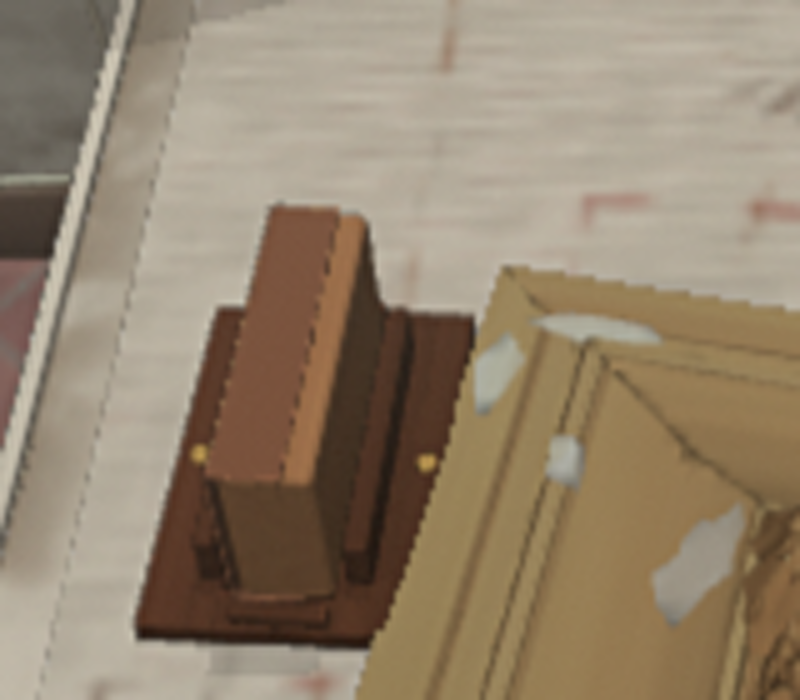

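View pics/c11c.png

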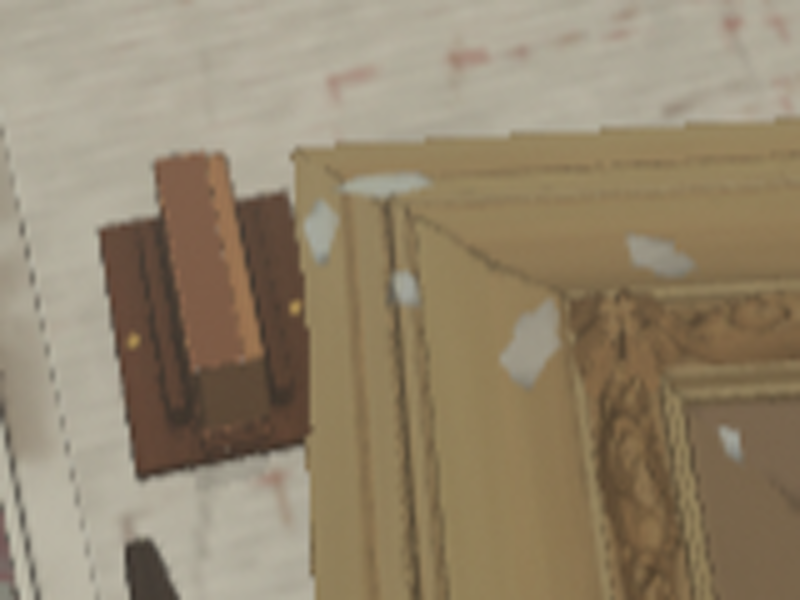

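Run:
```python
from h import *
from kit import *
p,_=fit(k,0);a=p[2];o=np.array([p[0],p[1]]);x=np.array([np.cos(a),np.sin(a)]);y=np.array([-np.sin(a),np.cos(a)]);print(o,a)
d=load('w11')
def K(u,v,z):
    q=atz(d,u/1.25,v/1.25,z)[:2]-o;return np.round([q@x,q@y],1)
print('jun',K(402,208,24),'end',K(401,371,21.5),'tip',K(402,36,21.5))
print('cheeks',K(364.5,322,23),K(375,322,23),K(431,324,23),K(441,324,23),'wallinner',K(300,367,26),K(300,372,16))
print('endstops', K(238,132,45),K(448,132,45),K(244,98,45),K(457,93,45),'lower stops',K(240,199,45),K(455,195,45))
s,c=load('s11'),load('c11')
S=lambda u,v:(s,180+u/5,300+v/5)
C=lambda u,v:(c,260+u/5,320+v/5)
for n,A,B in [('blk far left top',(272,207),(156,158)),('far right',(366,216),(225,154)),('near left',(212,480),(190,367)),('near right',(312,485),(263,358)),('basefarright',(474,318),(289,193)),('basefarleft',(220,310),(100,230)),('basenearleft',(138,636),(140,478)),('frame corner',(508,268),(295,148)),('nail L',(200,453),(133,341)),('nailR',(428,462),(295,307))]:
    print(n,*tri(S(*A),C(*B)))
```

```text
[514.77 144.43] 1.3531783131375636
jun [-30.8  45.4] end [-30.6 147.4] tip [-30.7 -55.3]
cheeks [ -8.4 114.1] [-14.7 114.1] [-48.7 115.3] [-54.8 115.3] wallinner [ 33.1 143.4] [ 35.7 151.7]
endstops [57.   0.1] [-54.4   3.3] [ 53.5 -18.3] [-59.  -17.7] lower stops [57.  36.8] [-58.4  36.4]
blk far left top [ 415.02 -222.01   76.08] [np.float64(1.7694849829355412), np.float64(1.7694849829354828)]
far right [ 445.53 -227.83   76.53] [np.float64(0.767444256223561), np.float64(0.7674442562235803)]
near left [ 408.25 -316.03   65.41] [np.float64(1.2636063958572987), np.float64(1.2636063958572408)]
near right [ 438.68 -322.26   70.3 ] [np.float64(0.5940299223455712), np.float64(0.5940299223456484)]
basefarright [ 475.27 -218.83   11.69] [np.float64(1.1028637873550815), np.float64(1.1028637873551672)]
basefarleft [ 386.32 -210.79    7.76] [np.float64(0.8966748834904928), np.float64(0.8966748834904968)]
basenearleft [ 379.18 -330.52    5.66] [np.float64(1.023589957327647), np.float64(1.0235899573276817)]
frame corner [ 485.02 -192.5     4.86] [np.float64(0.9750878669394836), np.float64(0.9750878669394725)]
nail L [ 389.47 -270.87   12.  ] [np.float64(0.7595455313565769), np.float64(0.7595455313566716)]
nailR [ 463.63 -273.85    9.41] [np.float64(0.9129075052365465), np.float64(0.9129075052365783)]
```

Call:
drive_tool --pt "-15 30 -8" --pt "-30 70 -17" --pt "-30 115 -28" --pt "-30 160 -40" --pt "-30 205 -51" --pt "-30 250 -62" --pt "-30 295 -73" --pt "-30 340 -84" --pt "-30 375 -92" --pt "-30 395 -97" --pt "-30 395 -97" --pt "-30 395 -97" --spin '[-10,-20,-30,-40,-50,-60,-70,-80,-90,-98.8,-98.8,-98.8]' --hand 55

```text
time: 15.45
ee_pos: [424.5, -271.1, 155.6]
orientation: [[-0.005, 0.998, -0.066], [0.001, -0.066, -0.998], [-1.0, -0.005, -0.001]]
force: [1.4, 0.9, 1.6]
grip_width: 54.9
```

Run:
```python
from h import *
w=snap('wrist','w12');print(w['pos'],w['R'])
crop('w12',0,0,640,480,1.25,'w12b')
```

```text
[ 424.53848381 -271.06448465  155.58415555] [[-4.63414957e-03  9.97836644e-01 -6.55786278e-02]
 [ 9.55755400e-04 -6.55748824e-02 -9.97847193e-01]
 [-9.99988806e-01 -4.68685027e-03 -6.49803948e-04]]
```

View pics/w12b.png

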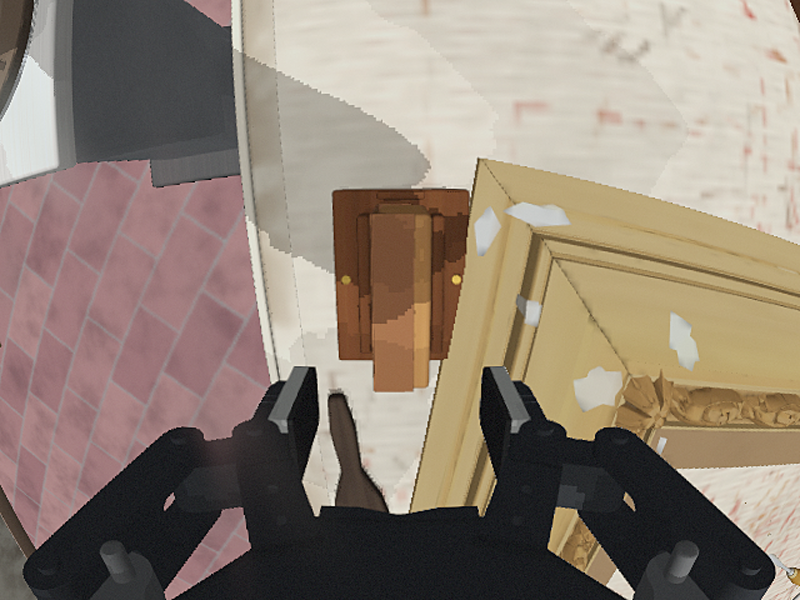

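Run:
```python
from h import *
np.set_printoptions(precision=1,suppress=True)
w,s,c=load('w12'),load('s11'),load('c11')
P=lambda u,v,z:atz(w,u/1.25,v/1.25,z)
q=[P(*t,76) for t in [(370,214),(427,214),(374,391),(429,388)]];print(np.array(q),np.mean(q,0))
S=lambda u,v:(s,180+u/5,300+v/5)
C=lambda u,v:(c,260+u/5,320+v/5)
W=lambda u,v:(w,u/1.25,v/1.25)
for A in [[S(272,207),C(156,158),W(370,214)],[S(366,216),C(225,154),W(427,214)],[S(212,480),C(190,367),W(374,391)],[S(312,485),C(263,358),W(429,388)],[S(508,268),C(295,148),W(480,158)],[S(430,440),W(456,280)],[S(565,345),C(392,198),W(546,227)]]:
    print(*tri(*A))
# frame edge in wrist at several z
for z in (5,20,40): print(z,P(452,300,z),P(430,415,z))
q=np.mean(q,0)-w['pos'];print('shift tool yz',q@w['R'][:,1],q@w['R'][:,2])
```

```text
[[ 411.7 -220.6   76. ]
 [ 440.9 -222.5   76. ]
 [ 405.6 -321.4   76. ]
 [ 437.4 -321.5   76. ]] [ 423.9 -271.5   76. ]
[ 413.8 -220.8   74.6] [np.float64(1.3786537540028463), np.float64(2.646443159018417), np.float64(2.213693805437197)]
[ 443.9 -223.3   70.1] [np.float64(0.019794763619357156), np.float64(2.6838025616254715), np.float64(2.6992566220022804)]
[ 407.9 -321.4   74.7] [np.float64(2.615444011488918), np.float64(1.9783986117219274), np.float64(2.4500781982501962)]
[ 438.3 -323.3   72.1] [np.float64(0.7112199153636407), np.float64(0.8554310807419455), np.float64(0.8540576922045129)]
[ 483.9 -193.5    5.7] [np.float64(0.793368665444741), np.float64(1.9583864936752438), np.float64(2.2382819881616856)]
[ 462.6 -272.9   18. ] [np.float64(1.8794431338463118), np.float64(1.8794431338464028)]
[ 515.1 -241.8   28.7] [np.float64(7.9754268793633205), np.float64(3.90805483004945), np.float64(4.956350095021916)]
5 [ 458.8 -290.9    5. ] [ 439.7 -382.1    5. ]
20 [ 457.4 -286.4   20. ] [ 439.2 -373.1   20. ]
40 [ 455.5 -280.3   40. ] [ 438.5 -361.2   40. ]
shift tool yz -0.24807531916323075 0.5392097522856024
```

Call:
drive_tool --pt "20 0 0" --pt "45 0 0" --pt "70 0 0" --pt "95 0 0" --pt "115 0 0" --pt "125 0 0" --pt "128 0 0" --pt "128 0 0" --spin '[0.5,0.5,0.5,0.5,0.5,0.5,0.5,0.5]'

```text
time: 16.5
ee_pos: [424.6, -270.6, 28.2]
orientation: [[-0.004, 0.997, -0.073], [0.001, -0.073, -0.997], [-1.0, -0.004, -0.0]]
force: [-0.2, 0.4, -0.5]
grip_width: 55.1
```

Run:
```python
from h import *
snap('side','s13');crop('s13',160,250,360,400,4,'s13b')
```

```text
(no output)
```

View pics/s13b.png

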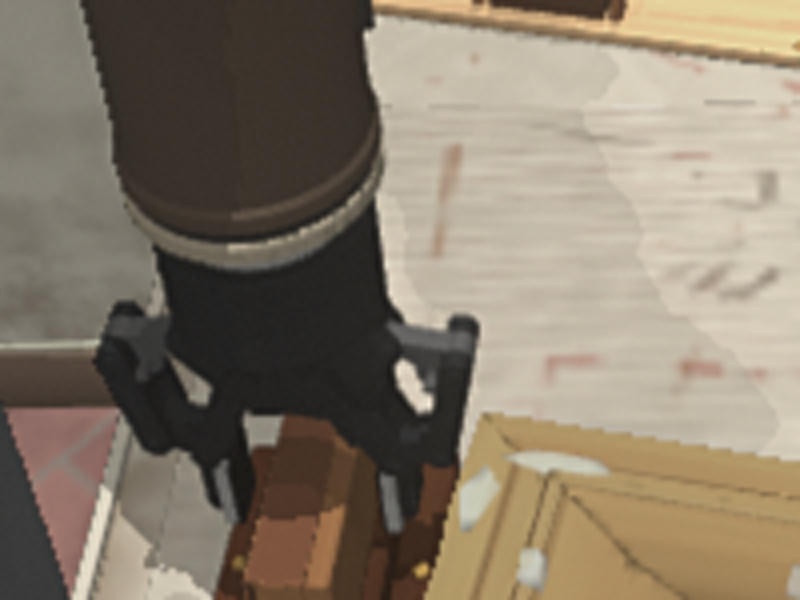

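Call:
drive_tool --pt "0 0 0" --pt "0 0 0" --pt "0 0 0" --pt "0 0 0" --spin '[0,0,0,0]' --hand 20

```text
time: 17.05
ee_pos: [425.3, -271.0, 29.2]
orientation: [[-0.002, 0.997, -0.073], [0.0, -0.073, -0.997], [-1.0, -0.002, 0.0]]
force: [-0.3, 0.8, 5.8]
grip_width: 31.2
```

Call:
drive_tool --pt "-5 0 0" --pt "-15 0 0" --pt "-30 0 0" --pt "-50 0 0" --pt "-65 0 0" --pt "-65 0 0" --spin '[0,0,0,0,0,0]'

```text
time: 17.8
ee_pos: [426.3, -271.5, 95.6]
orientation: [[0.001, 0.997, -0.073], [-0.001, -0.073, -0.997], [-1.0, 0.001, 0.001]]
force: [-0.4, 0.8, -2.0]
grip_width: 31.1
```

Run:
```python
from h import *
snap('side','s14');crop('s14',160,220,360,400,4,'s14b')
snap('wrist','w14');crop('w14',0,0,640,480,1.25,'w14b')
```

```text
(no output)
```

View pics/s14b.png

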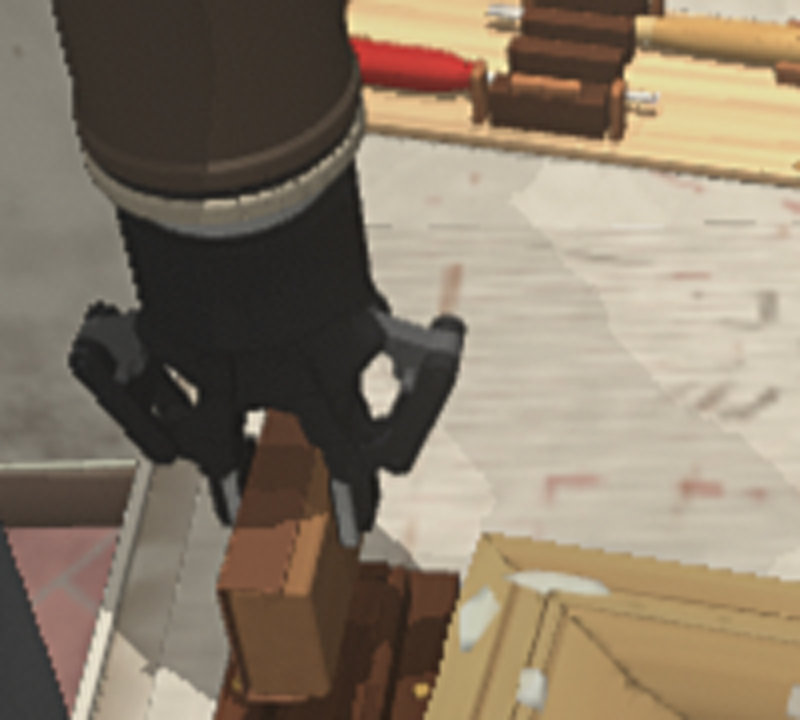

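View pics/w14b.png

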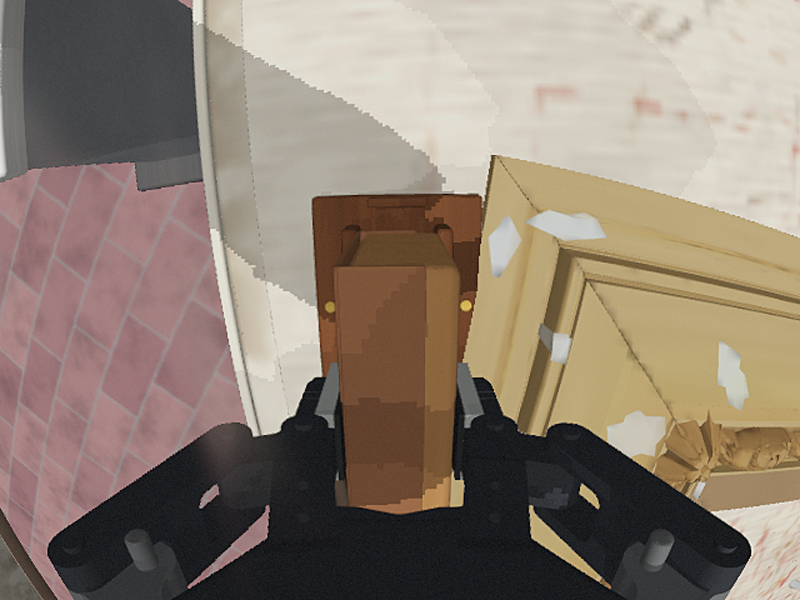

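Call:
drive_tool --pt "0 5 -25" --pt "0 12 -60" --pt "0 20 -100" --pt "0 28 -140" --pt "0 35 -180" --pt "10 40 -210" --pt "30 42 -223" --pt "50 42.5 -223" --pt "65 42.5 -223" --pt "72 42.5 -223" --pt "75 42.5 -223" --pt "75 42.5 -223" --spin '[1,2,3,4,5,6,7,8,8.3,8.3,8.3,8.3]'

```text
time: 19.4
ee_pos: [484.2, -51.9, 19.5]
orientation: [[-0.001, 0.976, -0.217], [0.0, -0.217, -0.976], [-1.0, -0.001, 0.0]]
force: [-1.1, -1.1, -1.6]
grip_width: 31.3
```

Call:
drive_tool --pt "0.7 0 0" --pt "1.4 0 0" --pt "1.4 0 0" --spin '[0,0,0]'

```text
time: 19.77
ee_pos: [484.6, -52.0, 19.2]
orientation: [[0.0, 0.976, -0.217], [0.001, -0.217, -0.976], [-1.0, -0.0, -0.001]]
force: [-3.4, -0.0, 14.2]
grip_width: 31.1
```

Run:
```python
from h import *
snap('side','s15');crop('s15',220,190,420,340,4,'s15b')
```

```text
(no output)
```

View pics/s15b.png

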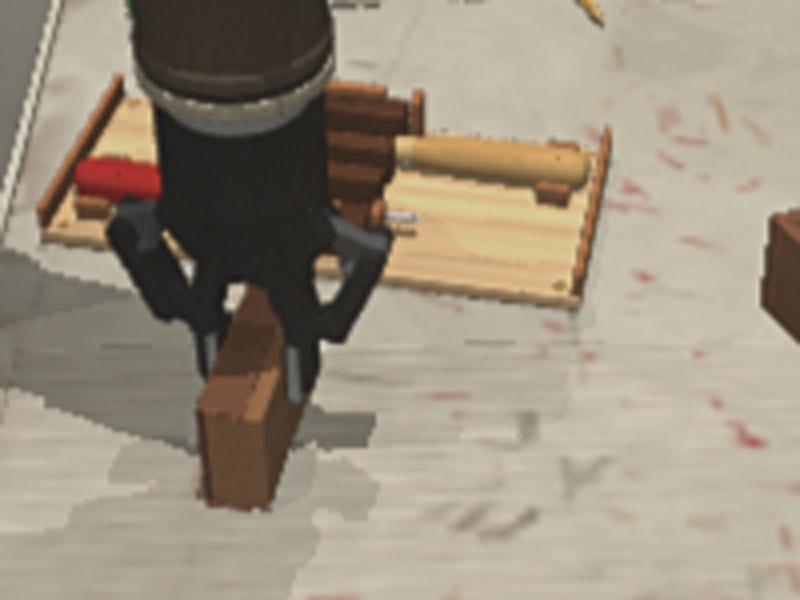

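Call:
drive_tool --pt "0 0 0" --pt "0 0 0" --pt "0 0 0" --pt "-10 0 0" --pt "-35 0 0" --pt "-65 0 0" --pt "-85 10 0" --pt "-85 35 0" --pt "-85 55 0" --pt "-85 55 0" --spin '[0,0,0,0,0,0,0,0,0,0]' --hand 60

```text
time: 21.08
ee_pos: [539.4, -64.4, 104.7]
orientation: [[0.001, 0.976, -0.217], [0.0, -0.217, -0.976], [-1.0, 0.001, -0.0]]
force: [-0.7, 0.6, -0.4]
grip_width: 60.0
```

Call:
drive_tool --pt "15 0 0" --pt "35 0 0" --pt "52 0 0" --pt "60 0 0" --pt "60 0 0" --spin '[0,0,0,0,0]' --hand 0

```text
time: 21.7
ee_pos: [538.9, -64.4, 44.1]
orientation: [[-0.0, 0.976, -0.218], [0.0, -0.218, -0.976], [-1.0, -0.0, -0.0]]
force: [0.2, 0.5, 0.3]
grip_width: -0.2
```

Run:
```python
from h import *
snap('side','s16');crop('s16',220,190,420,340,4,'s16b')
d=snap('wrist','w16');crop('w16',0,0,640,480,1.25,'w16b')
```

```text
(no output)
```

View pics/s16b.png

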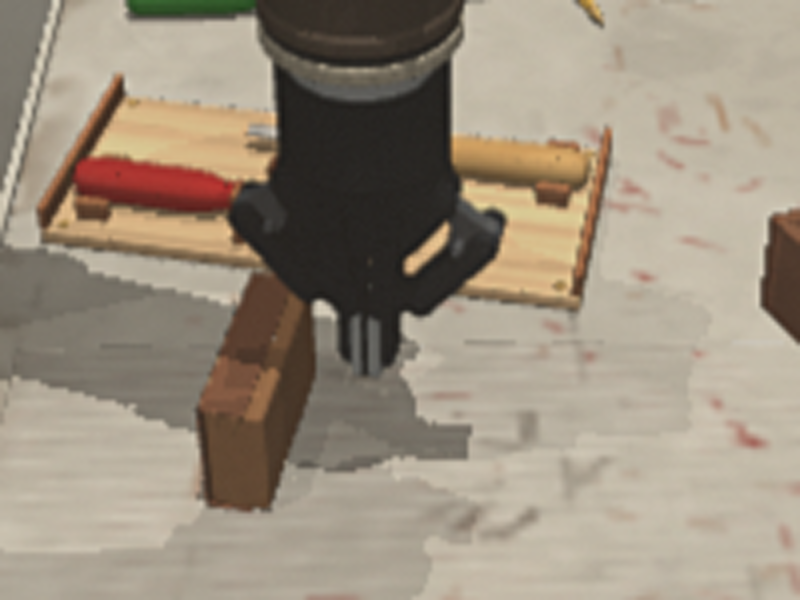

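View pics/w16b.png

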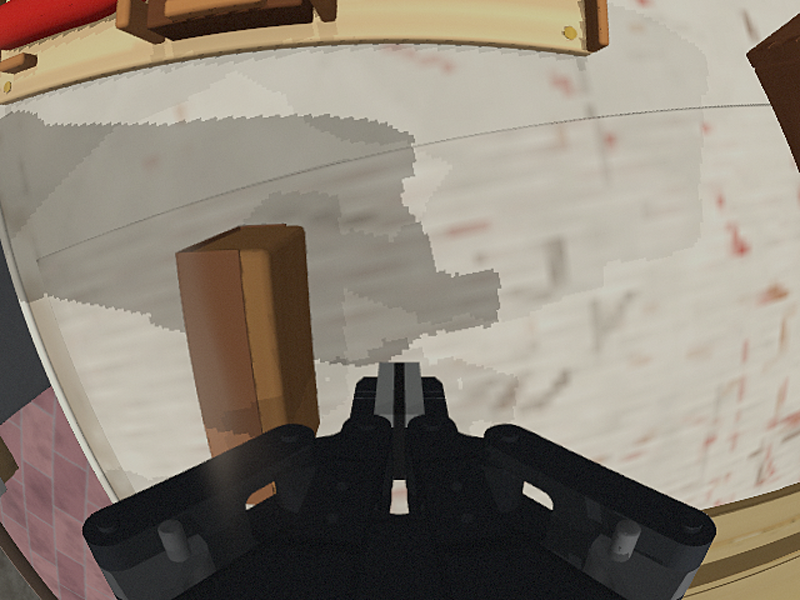

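Run:
```python
from h import *
s=load('s16')
for z in (30,40,50,60,70):
    p=s['pos'].copy() if 0 else np.array([538.9,-64.4,z]);p[:2]+=np.array([.217,.976])*-8;a=proj(s,p);print(z,(a[0]-220)*4,(a[1]-190)*4)
```

```text
30 365.2190287834669 418.30887622691466
40 364.75087936248156 403.4228150596125
50 364.2761309263651 388.3269205816605
60 363.79464295556704 373.01672459864085
70 363.3062709123808 357.48763114815256
```

Call:
drive_tool --pt "5 -12 0" --pt "5 -22 0" --pt "5 -28 0" --pt "5 -34 0" --pt "5 -40 0" --pt "5 -46 0" --pt "5 -52 0" --pt "5 -58 0" --spin '[0,0,0,0,0,0,0,0]'

```text
time: 22.8
ee_pos: [482.5, -51.7, 39.8]
orientation: [[0.001, 0.976, -0.217], [0.0, -0.217, -0.976], [-1.0, 0.001, -0.0]]
force: [-0.1, -0.1, 0.7]
grip_width: -0.1
```

Run:
```python
from h import *
snap('side','s17');crop('s17',220,190,420,340,4,'s17b')
```

```text
(no output)
```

View pics/s17b.png

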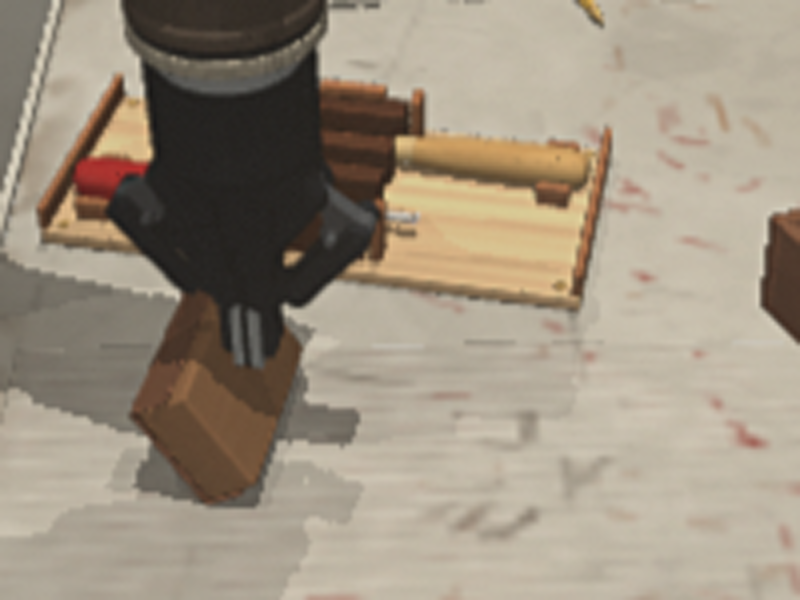

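Tipping nicely, already past balance angle; continue.

Call:
drive_tool --pt "0 -6 0" --pt "0 -12 0" --pt "0 -12 0" --pt "0 -12 0" --pt "-20 -10 0" --pt "-50 0 0" --pt "-80 -20 0" --pt "-100 -50 0" --pt "-100 -50 0" --spin '[0,0,0,0,0,0,0,0,0]'

```text
time: 23.98
ee_pos: [432.1, -40.3, 140.8]
orientation: [[0.002, 0.976, -0.217], [0.001, -0.217, -0.976], [-1.0, 0.002, -0.002]]
force: [0.6, -0.0, -0.6]
grip_width: -0.2
```

Run:
```python
from h import *
snap('side','s18');crop('s18',200,210,360,330,5,'s18b')
snap('scene','c18');crop('c18',250,250,410,370,5,'c18b')
d=snap('wrist','w18');crop('w18',0,0,640,480,1.25,'w18b');print(d['pos'])
```

```text
[433.44750181 -40.53066939 139.84522954]
```

View pics/s18b.png

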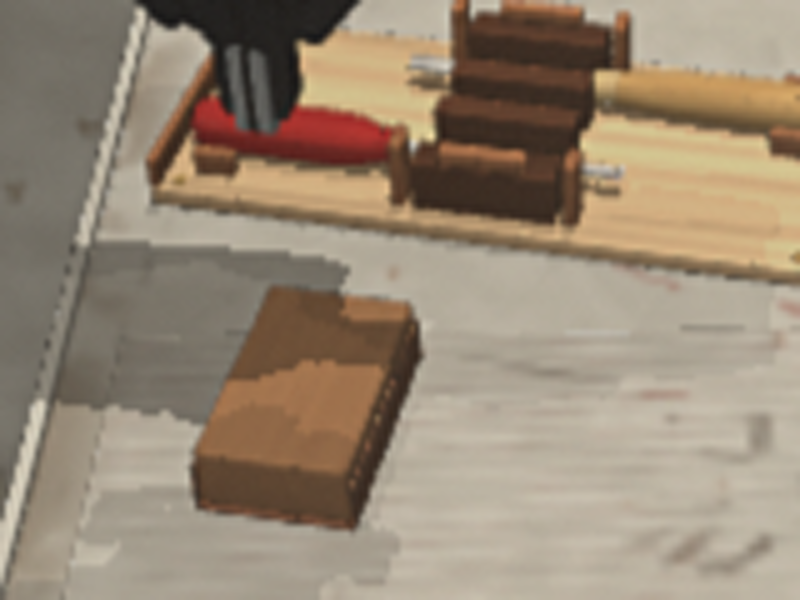

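View pics/w18b.png

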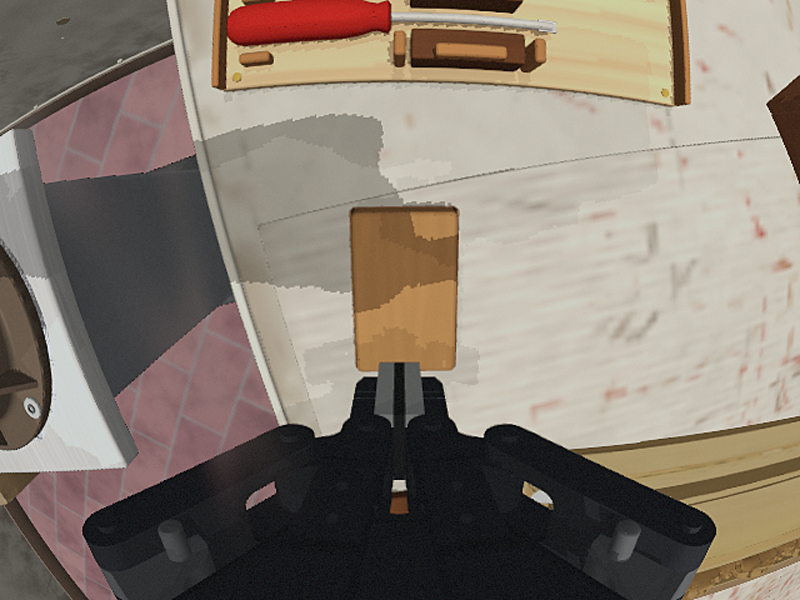

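View pics/c18b.png

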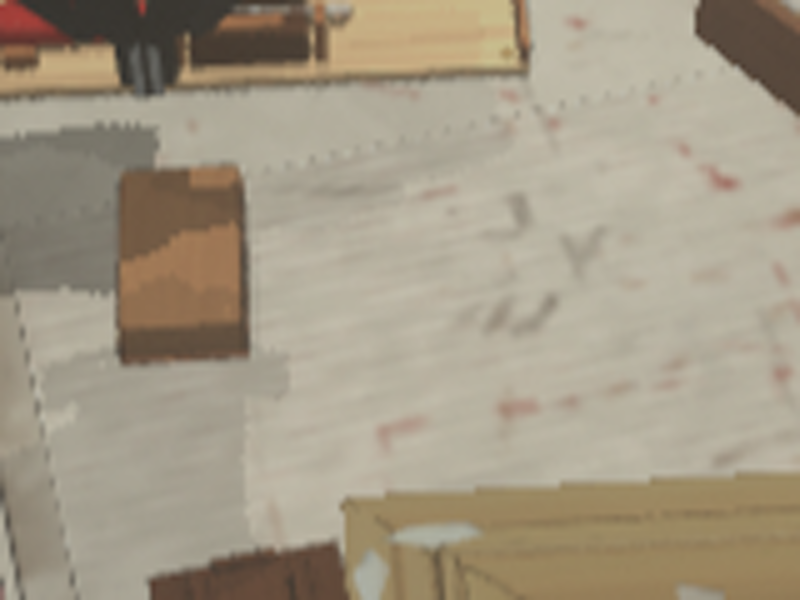

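Run:
```python
from h import *
np.set_printoptions(precision=2,suppress=True)
w,s,c=load('w18'),load('s18'),load('c18')
q=np.array([atz(w,u/1.25,v/1.25,36) for u,v in [(350,207),(460,207),(357,371),(456,370)]]);print(q,q.mean(0))
for a,b in ((2,0),(3,1),(0,1),(2,3)):
    d=q[b]-q[a];print(np.linalg.norm(d),np.degrees(np.arctan2(d[1],d[0])))
S=lambda u,v:(s,200+u/5,210+v/5)
C=lambda u,v:(c,250+u/5,250+v/5)
W=lambda u,v:(w,u/1.25,v/1.25)
T=[tri(S(270,287),C(122,170),W(350,207)),tri(S(415,307),C(240,166),W(460,207)),tri(S(197,463),C(120,330),W(357,371)),tri(S(350,473),C(247,325),W(456,370))]
for t in T: print(*t)
print(np.mean([t[0] for t in T],0))
d=q.mean(0)-w['pos'];print('tool yz',d@w['R'][:,1],d@w['R'][:,2],w['R'][:,1])
```

```text
[[416.6   15.49  36.  ]
 [477.56   2.07  36.  ]
 [396.13 -83.71  36.  ]
 [456.78 -96.61  36.  ]] [436.77 -40.69  36.  ]
101.28588553188196 78.34256140686126
100.85096235742797 78.10616538283864
62.42586194685837 -12.414323137542418
62.005535725697335 -12.016753245072827
[417.59  14.74  28.13] [np.float64(1.2532118555328104), np.float64(2.633542722528304), np.float64(1.9428411894192796)]
[479.09   1.    27.15] [np.float64(1.011554905329731), np.float64(1.4813559113361532), np.float64(0.5400937800605373)]
[397.9  -86.33  29.07] [np.float64(2.8582102844331945), np.float64(2.6851884379420943), np.float64(3.0783199453805925)]
[458.88 -99.18  31.2 ] [np.float64(0.4846222649944544), np.float64(1.8182858975953171), np.float64(1.9487058549845586)]
[438.36 -42.44  28.89]
tool yz 3.1188018725440685 -0.4625096824524776 [ 0.98 -0.22  0.  ]
```

Call:
drive_tool --pt "0 3.5 -1" --pt "20 3.5 -1" --pt "45 3.5 -1" --pt "70 3.5 -1" --pt "80 3.5 -1" --pt "80 3.5 -1" --pt "80 3.5 -1" --spin '[-0.5,-0.5,-0.5,-0.5,-0.5,-0.5,-0.5]' --hand 85

```text
time: 25.0
ee_pos: [437.9, -40.6, 60.1]
orientation: [[0.002, 0.978, -0.209], [0.0, -0.209, -0.978], [-1.0, 0.002, -0.001]]
force: [-0.4, -0.3, 0.2]
grip_width: 84.9
```

Run:
```python
from h import *
d=snap('wrist','w19');crop('w19',0,0,640,480,1.25,'w19b');print(d['pos'])
snap('side','s19');crop('s19',180,190,380,340,4,'s19b')
```

```text
[437.86866701 -40.58079128  60.07344881]
```

View pics/w19b.png

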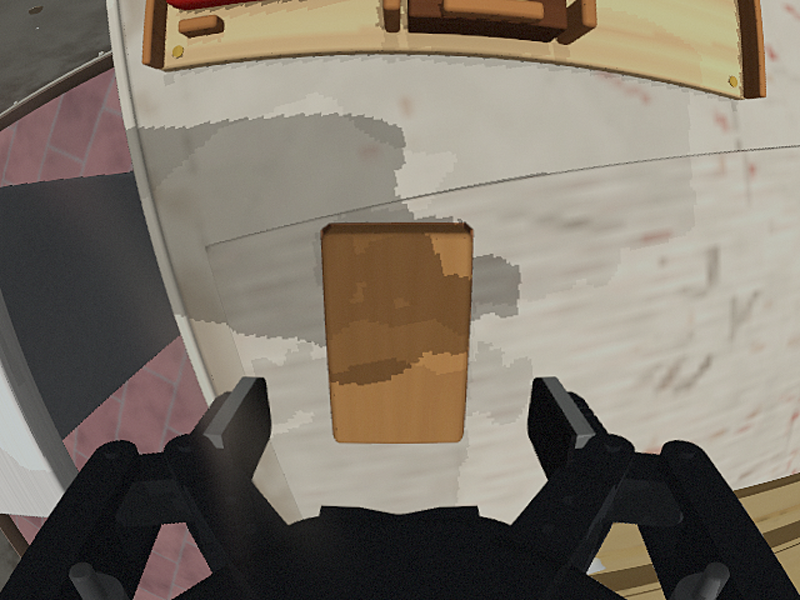

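View pics/s19b.png

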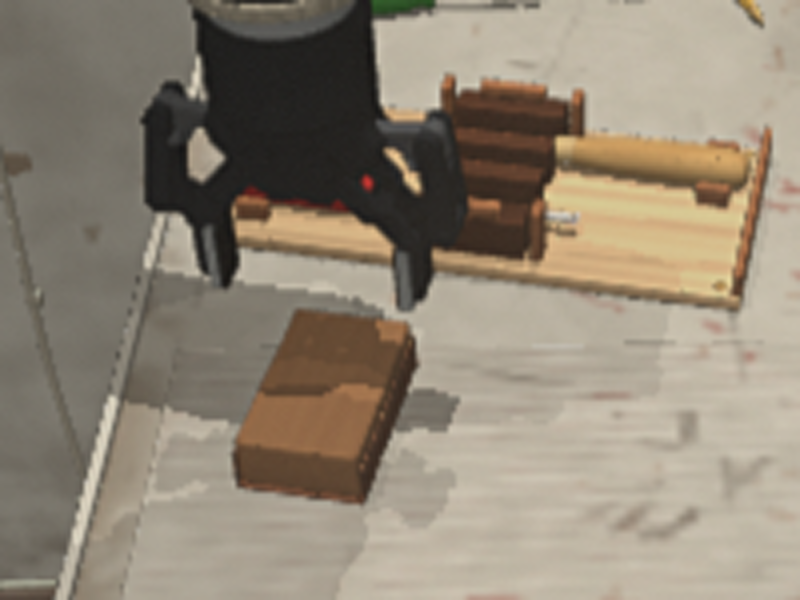

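Call:
drive_tool --pt "15 0 0" --pt "30 0 0" --pt "45 0 0" --pt "57 0 0" --pt "65 0 0" --pt "69 0 0" --pt "69 0 0" --spin '[0,0,0,0,0,0,0]'

```text
time: 25.98
ee_pos: [438.1, -40.5, -8.8]
orientation: [[0.002, 0.978, -0.209], [0.0, -0.209, -0.978], [-1.0, 0.002, -0.001]]
force: [1.0, -0.1, -0.9]
grip_width: 84.9
```

Call:
drive_tool --pt "0 0 0" --pt "0 0 0" --pt "0 0 0" --pt "0 0 0" --spin '[0,0,0,0]' --hand 50

```text
time: 26.48
ee_pos: [438.2, -40.4, -8.2]
orientation: [[0.003, 0.978, -0.209], [0.001, -0.209, -0.978], [-1.0, 0.003, -0.001]]
force: [-0.6, -0.1, 7.8]
grip_width: 63.4
```

Run:
```python
from h import *
d=snap('wrist','w20');crop('w20',0,0,640,480,1.25,'w20b');print(d['pos'])
snap('side','s20');crop('s20',180,190,380,340,4,'s20b')
```

```text
[438.1980884  -40.43049272  -8.1992581 ]
```

View pics/w20b.png

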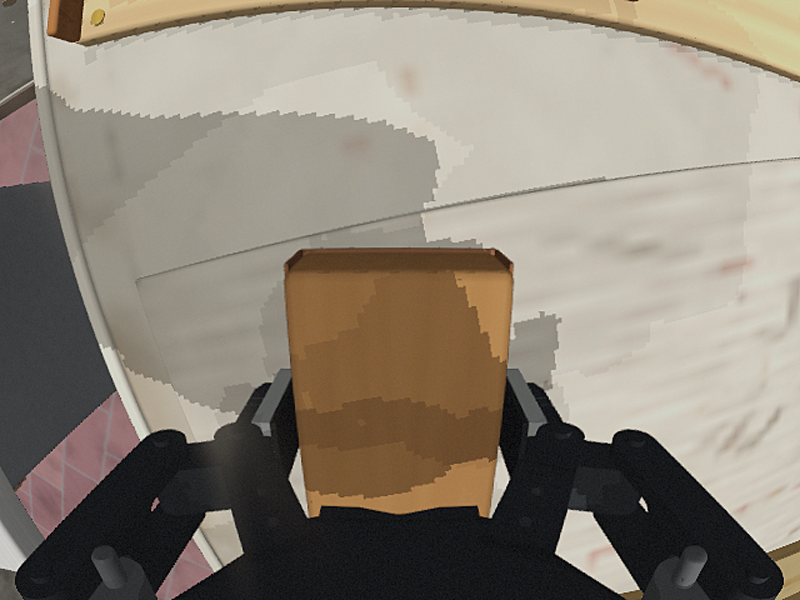

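View pics/s20b.png

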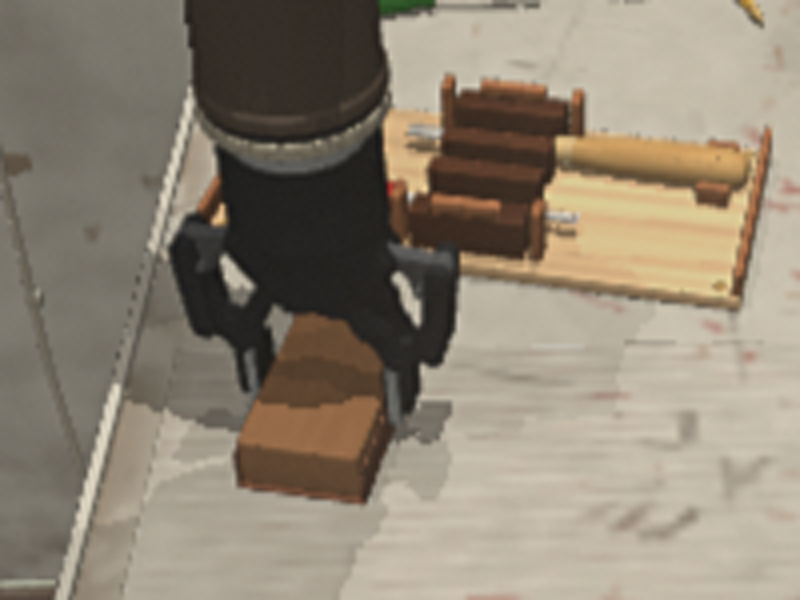

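Run:
```python
from h import *
np.set_printoptions(precision=2,suppress=True)
w=load('w20')
for u,v,z in [(290,270,36),(512,268,36),(288,262,4),(400,269,36),(400,248,4)]:
    d=atz(w,u/1.25,v/1.25,z)-w['pos'];print(d@w['R'][:,1],d@w['R'][:,2])
w=load('w19')
q=np.array([atz(w,u/1.25,v/1.25,36) for u,v in [(323,234),(472,234),(334,442),(464,442)]]);d=q-w['pos'];print(d@w['R'][:,1:]);print((d@w['R'][:,1:]).mean(0))
```

```text
-29.24798785614611 -47.92601520068105
28.195083098002158 -48.45988677082772
-37.584750627888226 -43.40636582791275
-0.8171567666935518 -48.02856765638735
-0.7319138385417472 -47.749596984826425
[[-31.5  -47.21]
 [ 28.24 -47.2 ]
 [-31.67  50.31]
 [ 29.75  50.37]]
[-1.3   1.56]
```

Call:
drive_tool --pt "-5 0 0" --pt "-20 0 0" --pt "-40 0 0" --pt "-65 5 -10" --pt "-88 15 -30" --pt "-88 25 -60" --pt "-88 35 -80" --pt "-88 35.7 -87" --pt "-88 35.7 -87" --spin '[0,0,0,0.4,0.4,0.4,0.4,0.4,0.4]'

```text
time: 27.7
ee_pos: [490.3, 36.8, 79.5]
orientation: [[0.001, 0.976, -0.216], [0.0, -0.216, -0.976], [-1.0, 0.001, -0.0]]
force: [0.2, -0.7, -2.1]
grip_width: 63.5
```

Run:
```python
from h import *
d=snap('wrist','w21');crop('w21',100,20,520,330,1.9,'w21b');print(d['pos'],d['R'])
crop('w21',200,30,420,190,3.6,'w21c')
```

```text
[490.31679067  36.7648071   79.54860607] [[ 1.49658831e-03  9.76494628e-01 -2.15536542e-01]
 [ 1.08958711e-04 -2.15536941e-01 -9.76495681e-01]
 [-9.99998874e-01  1.43792744e-03 -4.28967662e-04]]
```

View pics/w21b.png

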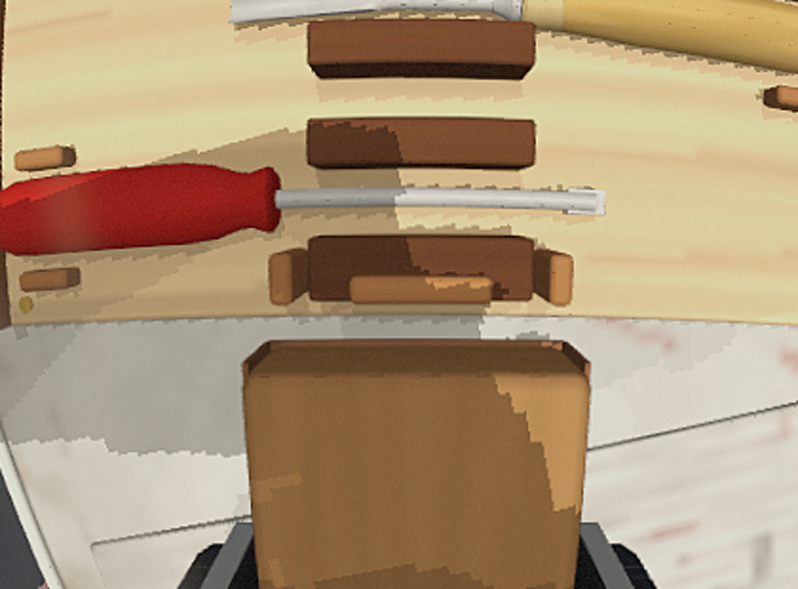

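View pics/w21c.png

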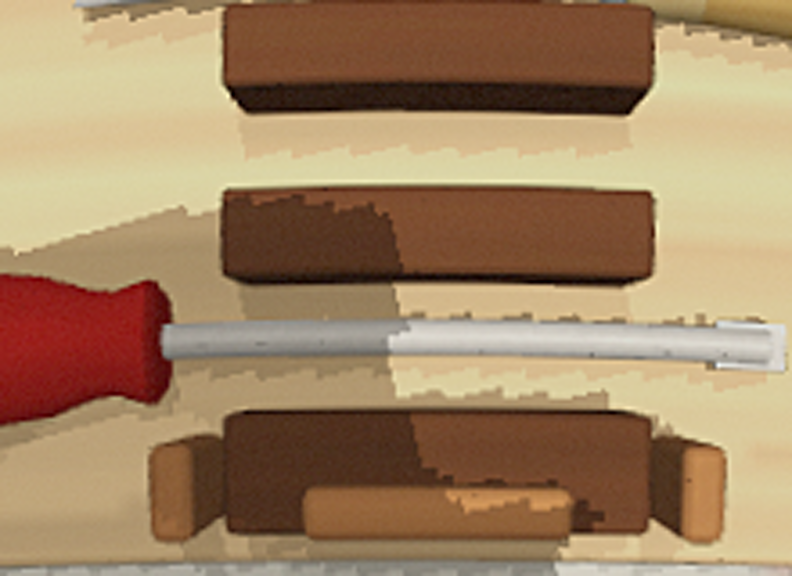

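Run:
```python
from h import *
np.set_printoptions(precision=1,suppress=True)
w=load('w21');R=w['R']
def T(u,v,z):
    d=atz(w,u,v,z)-w['pos'];return d@R[:,1:]
c=lambda u,v,z:T(200+u/3.6,30+v/3.6,z)
b=lambda u,v,z:T(100+u/1.9,20+v/1.9,z)
print('endstop inner x=-54',c(304,488,45),c(573,490,45))
print('corner inner y=+36/-36',c(191,488,45),c(683,488,45))
print('x=-42.5',c(240,411,36),c(640,411,36),' x=-21.5',c(222,275,36),c(653,275,36),'x=21.5',c(222,4,36),c(653,6,36))
print('bearer ends',c(222,230,36),c(653,230,36))
print('block top far',b(247,377,123.7),b(589,375,123.7),'bottom',b(268,341,91.7),b(563,341,91.7))
print('sides y at lower',b(256,540,123.7),b(580,540,123.7))
```

```text
endstop inner x=-54 [-19.2 -57. ] [ 19.8 -56.7]
corner inner y=+36/-36 [-35.8 -57.3] [ 36.1 -57.4]
x=-42.5 [-29.6 -68.1] [ 30.9 -68.3]  x=-21.5 [-32.1 -89. ] [ 32.6 -89.2] x=21.5 [ -32.2 -131.9] [  32.7 -131.8]
bearer ends [-32.  -95.9] [ 32.5 -96.1]
block top far [-30.  -47.1] [ 28.4 -47.5] bottom [-32.9 -47.6] [ 30.4 -47.6]
sides y at lower [-30.7 -16.3] [ 29.2 -16.3]
```

Call:
drive_tool --pt "0 0.5 -25" --pt "0 1.2 -55" --pt "0 1.2 -85" --pt "0 1.2 -105" --pt "0 1.2 -113.4" --pt "10 1.2 -113.4" --pt "25 1.2 -113.4" --pt "36 1.2 -113.4" --pt "40 1.2 -113.4" --pt "40 1.2 -113.4" --spin '[0,0,0,0,0,0,0,0,0,0]'

```text
time: 29.0
ee_pos: [515.7, 146.3, 39.3]
orientation: [[0.001, 0.976, -0.217], [-0.0, -0.217, -0.976], [-1.0, 0.001, 0.0]]
force: [0.1, -0.6, -1.1]
grip_width: 63.2
```

Run:
```python
from h import *
d=snap('wrist','w22');crop('w22',0,0,640,480,1.25,'w22b');print(d['pos'])
snap('side','s22');crop('s22',230,180,390,300,5,'s22b')
snap('scene','c22');crop('c22',220,200,380,300,5,'c22b')
w=load('w21');p=w['pos']+w['R']@np.array([0,1.2,-113.4]);print('want',p)
```

```text
[515.72825614 146.32500163  39.27745832]
want [515.93042804 147.24077301  79.59897652]
```

View pics/w22b.png

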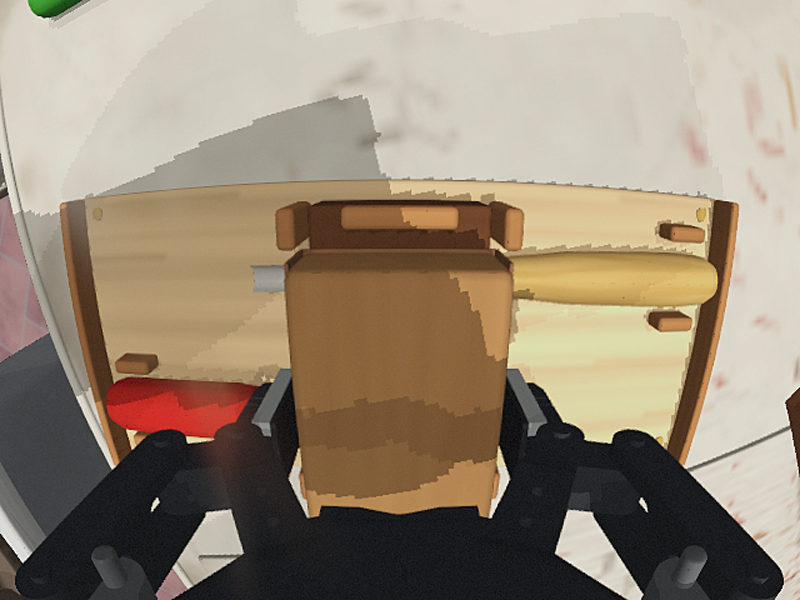

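View pics/s22b.png

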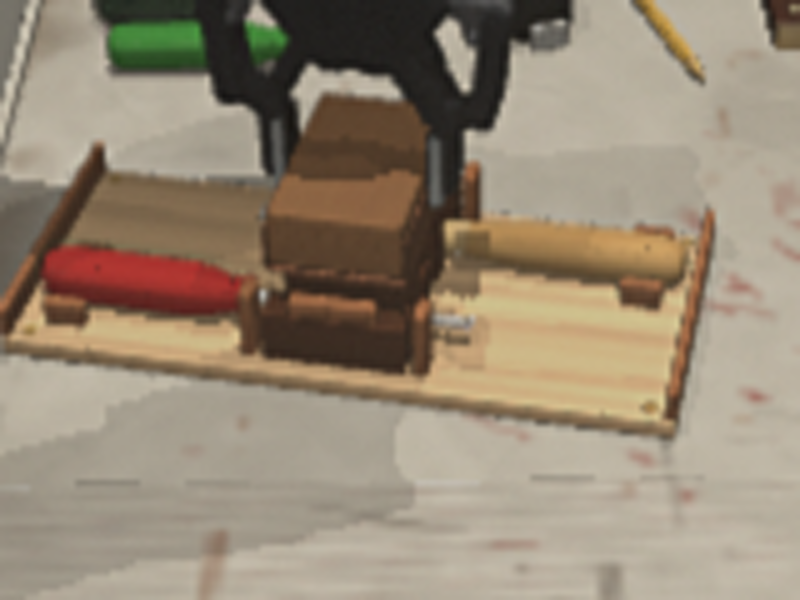

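View pics/c22b.png

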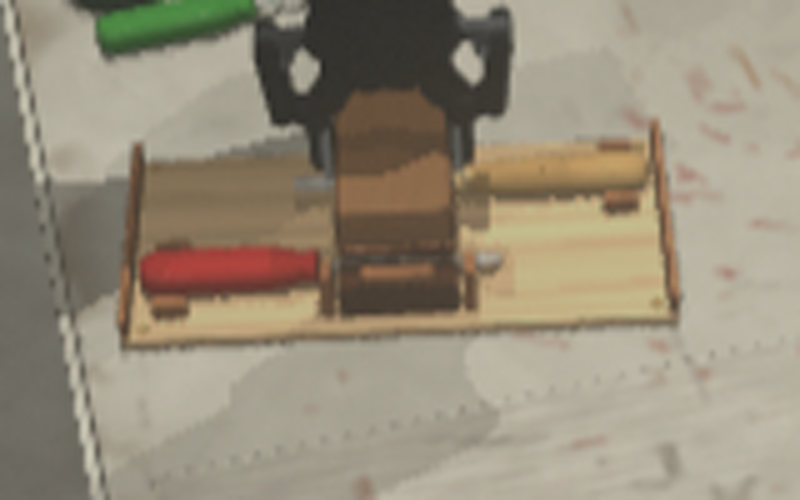

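Run:
```python
from h import *
np.set_printoptions(precision=1,suppress=True)
crop('w22',210,145,430,225,3.6,'w22c')
w=load('w22');R=w['R']
def T(u,v,z):
    d=atz(w,u/1.25,v/1.25,z)-w['pos'];return d@R[:,1:]
print('endstop',T(342,228,45),T(459,228,45),'corner',T(306,240,45),T(493,240,45),'block bottom far',T(303,250,51.5),T(497,250,51.5),'top',T(290,270,83.5),T(511,269,83.5))
```

```text
endstop [-20.1 -53.5] [ 19.  -53.5] corner [-32.5 -49.6] [ 30.8 -49.6] block bottom far [-32.3 -47.3] [ 30.9 -47.4] top [-29.2 -47.9] [ 27.9 -48.2]
```

View pics/w22c.png

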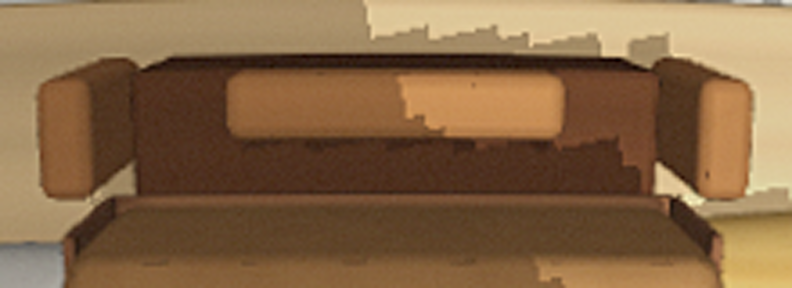

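Run:
```python
from h import *
np.set_printoptions(precision=1,suppress=True)
w=load('w22');R=w['R']
def T(u,v,z):
    d=atz(w,210+u/3.6,145+v/3.6,z)-w['pos'];return d@R[:,1:]
print('endstop',T(228,137,45),T(563,137,45),'corner',T(91,150,45),T(699,150,45),'block bottom far',T(118,196,51.5),T(665,196,51.5),'bearer ends',T(137,170,36),T(655,170,36))
```

```text
endstop [-20.2 -53.2] [ 18.6 -53.2] corner [-36.5 -52. ] [ 34.9 -52. ] block bottom far [-32.1 -47.6] [ 29.7 -47.6] bearer ends [-32.8 -48. ] [ 31.5 -48.1]
```

Call:
drive_tool --pt "2 0.2 -1.5" --pt "5 0.2 -1.5" --pt "9 0.2 -1.5" --pt "12 0.2 -1.5" --pt "14 0.2 -1.5" --pt "15 0.2 -1.5" --spin '[0,0,0,0,0,0]'

```text
time: 29.9
ee_pos: [516.7, 148.1, 24.8]
orientation: [[0.002, 0.976, -0.216], [0.0, -0.216, -0.976], [-1.0, 0.002, -0.001]]
force: [-0.3, 0.3, -2.4]
grip_width: 63.1
```

Call:
drive_tool --pt "0.7 0 0" --pt "1.4 0 0" --pt "1.4 0 0" --spin '[0,0,0]'

```text
time: 30.28
ee_pos: [516.8, 148.1, 23.7]
orientation: [[0.002, 0.976, -0.216], [0.0, -0.216, -0.976], [-1.0, 0.002, -0.001]]
force: [-1.8, -0.8, 3.0]
grip_width: 63.2
```

Run:
```python
from h import *
d=snap('wrist','w23');crop('w23',210,145,430,225,3.6,'w23c')
snap('side','s23');crop('s23',230,180,390,300,5,'s23b')
```

```text
(no output)
```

View pics/w23c.png

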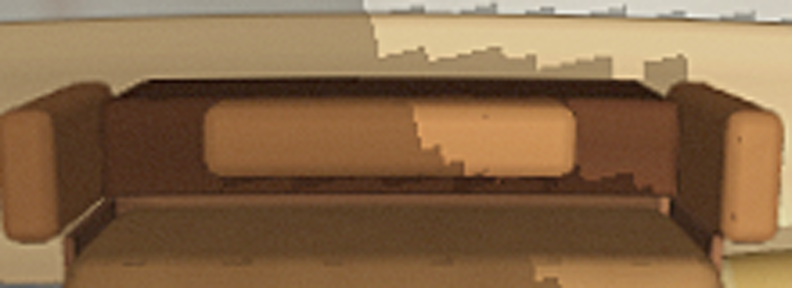

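View pics/s23b.png

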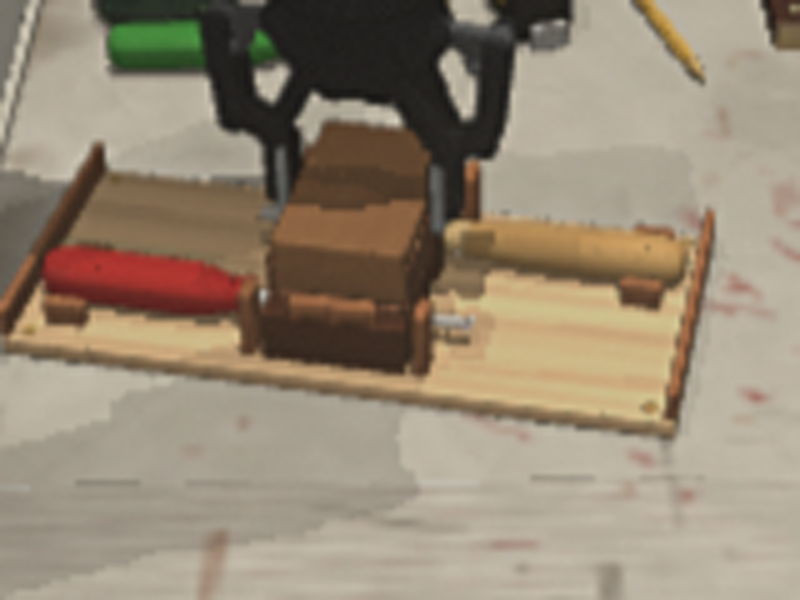

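Call:
drive_tool --pt "0 0 0" --pt "0 0 0" --pt "0 0 0" --pt "-10 0 0" --pt "-30 0 0" --pt "-60 0 0" --pt "-100 0 0" --pt "-130 0 30" --pt "-130 0 60" --pt "-130 0 60" --spin '[0,0,0,0,0,0,0,0,0,0]' --hand 82

```text
time: 31.62
ee_pos: [503.4, 87.0, 154.8]
orientation: [[0.003, 0.975, -0.22], [0.0, -0.22, -0.975], [-1.0, 0.003, -0.001]]
force: [0.5, 1.0, -0.3]
grip_width: 82.0
```

Run:
```python
from h import *
d=snap('wrist','w24');crop('w24',0,0,640,480,1.25,'w24b');crop('w24',220,60,420,240,4,'w24c');print(d['pos'])
snap('side','s24');crop('s24',230,180,390,300,5,'s24b')
```

```text
[503.35519214  87.02360983 154.81350627]
```

View pics/w24b.png

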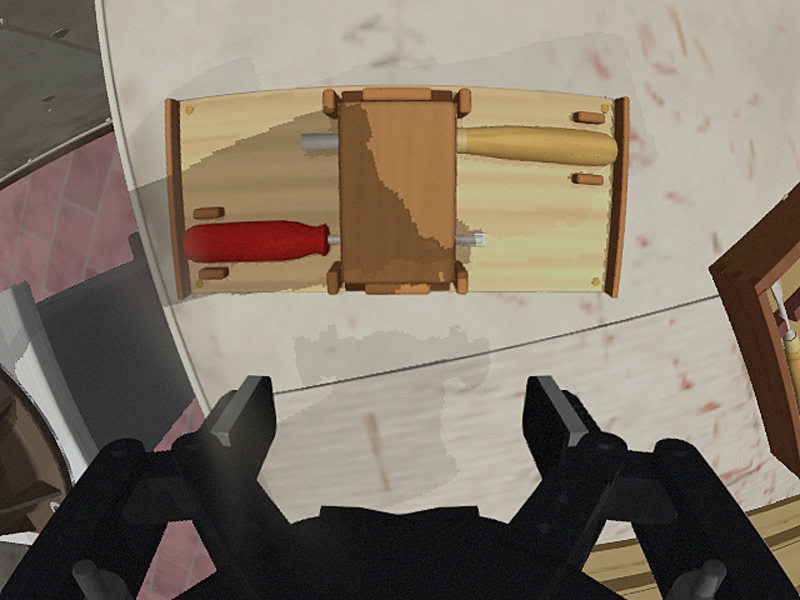

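View pics/w24c.png

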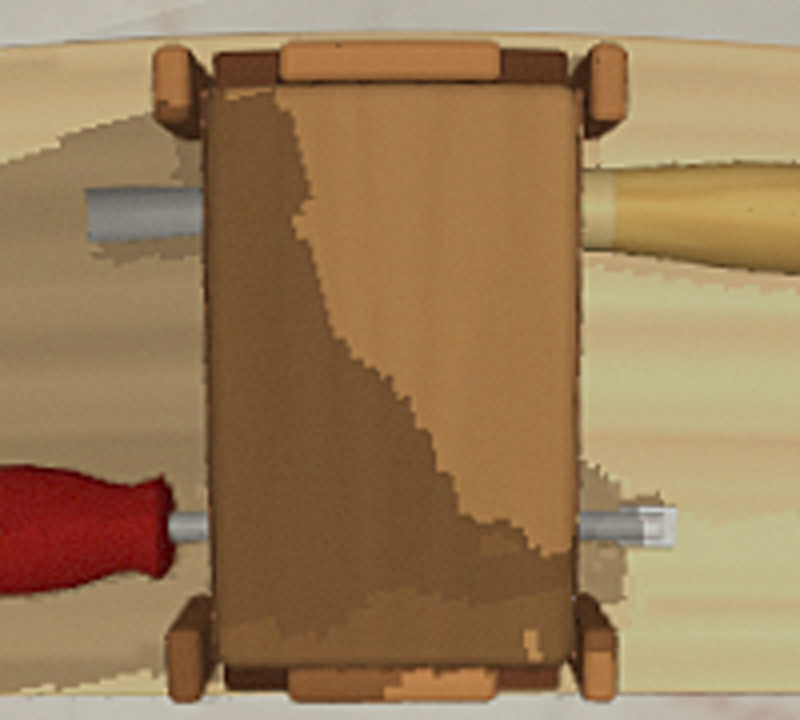

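View pics/s24b.png

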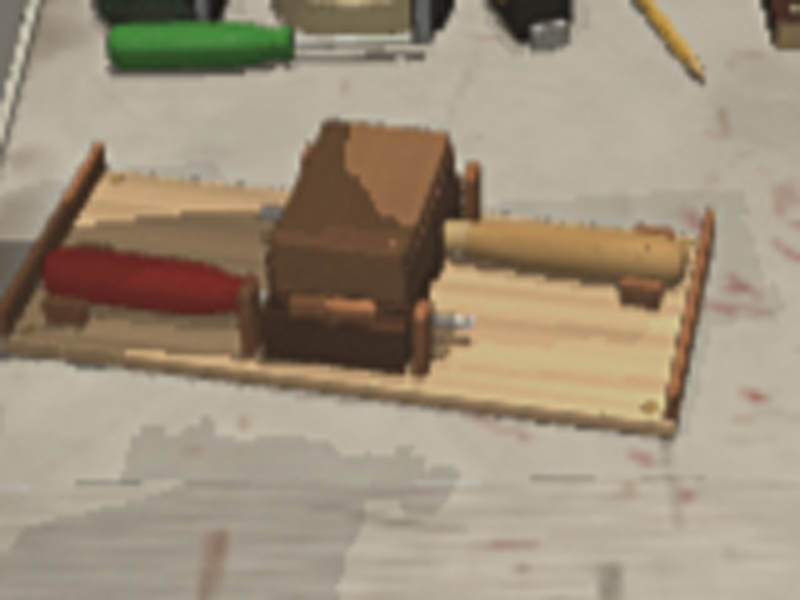

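Run:
```python
from h import *
np.set_printoptions(precision=1,suppress=True)
w=load('w24');s=load('s24');R=w['R']
def T(u,v,z):
    d=atz(w,220+u/4,60+v/4,z)-w['pos'];return d@R[:,1:]
print('block top',T(207,87,68),T(580,84,68),T(217,664,68),T(578,668,68))
print('endstops x=+54',T(281,80,45),T(500,80,45),'-54',T(288,668,45),T(498,668,45))
print('corner upper',T(188,60,45),T(592,60,45),'lower',T(200,660,45),T(583,660,45))
W=lambda u,v:(w,220+u/4,60+v/4)
S=lambda u,v:(s,230+u/5,180+v/5)
for a,b in [((207,87),(325,120)),((580,84),(450,133)),((217,664),(273,238)),((578,668),(412,250))]: print(*tri(W(*a),S(*b)))
```

```text
block top [ -32.  -108.6] [  28.8 -109.1] [-31.8 -11. ] [ 30.2 -10.3]
endstops x=+54 [ -21.6 -112.7] [  17.3 -112.7] -54 [-21.3  -4.3] [18.  -4.3]
corner upper [ -38.3 -117. ] [  33.8 -117. ] lower [-37.9  -5.9] [34.  -5.9]
[497.1 201.1  61.4] [np.float64(1.3135139605345776), np.float64(1.3135139605346093)]
[557.1 187.9  61.5] [np.float64(0.34144075306065524), np.float64(0.3414407530608866)]
[476.5 103.9  63.9] [np.float64(2.199845564742131), np.float64(2.19984556474201)]
[537.7  90.   65.9] [np.float64(2.189839677601596), np.float64(2.189839677601488)]
```

Run:
```python
from bench import ctrl
print(ctrl.close_job(), ctrl.observe()['time'])
```

```text
the job is handed in; nothing more can be done
the job is handed in; nothing more can be done
```

The insert is loaded and the job is handed in; the last clock reading was 31.6 s of the 72 s allowed.

**What I did:** I laid the red screwdriver in its groove first, handle end between the cheeks and shaft under the seat. Then I took the block out of the stand, set it on edge on the clear worktop and tipped it onto its face. I gripped it again across its width and set it flat on the seat.

**Last checks:**
- **Screwdriver:** the wrist view put the middle of the handle at about (-30.7, 95.5) mm in the insert's frame; the target is (-32, 95) with 4 mm play.
- **Block:** the final views show it flat inside all the stops, about 1 mm off centre each way. The gripper was well clear of everything.
- **Other items:** the gouge, green screwdriver and tape measure look unmoved. I judged this by eye.

**What disagreed or failed:**
- **Fingertips:** they stood about 16 to 20 mm behind the reported TCP, not 19 mm ahead. My first close on the screwdriver therefore missed above it. I then lowered in steps, with two more trial grips, until it held.
- **Heights:** the block's top corners on the seat came out at 61 to 66 mm, below the 68 mm expected, so my heights were several millimetres low.
- **Calibration:** the wrist camera showed a sideways bias of about 1 mm, which I allowed for when placing the block.

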